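Load the sloping spice rack in number order

ROBOT

A 6-joint arm with a two-finger parallel gripper is mounted at the origin on the work surface. World frame = base frame: x ahead of the robot, y to its left, z up, the work surface at z = 0. Lengths are in m, angles in rad, forces in N, time in s.
With the tool pointing down it reaches from about 0.3 to 0.875 m from the base axis. Payload 4.2 kg.
Tool frame: the origin (TCP) lies between the finger pads; the fingertips stand 14 mm ahead of it and the grasp point (between the pads) lies 5 mm behind it; z points along the fingers, x is the direction in which the jaws open and shut, and the axes are right-handed (so a half turn about z gives the same grasp; the last joint's range is limited). The gripper opens to 85 mm and grips with 20 to 120 N. Pads are 22 mm wide; open, the fingers measure 114 mm over their backs; the gripper's body (76 mm by 85 mm) begins 54 mm behind the grasp point. The pads swing forward as they close: fully open they stand 13 mm farther back than shut.
Start: joints at [-1.322, 0.32, 1.565, -0, 1.257, -0.02], TCP at [0.153, -0.554, 0.218] pointing down, gripper open.
Joint ranges: [-3.11, 3.11], [-0.84, 2.01], [0.21, 2.61], [-1.34, 4.49], [0.05, 2.63], [-2.56, 2.56]. Speed limits (rad/s): [2.57, 2.57, 3.14, 3.14, 3.14, 3.14].

INTERFACE

Orientations are given as [roll, pitch, yaw] about the fixed x, y, z axes, in that order (R = Rz(yaw) Ry(pitch) Rx(roll)).
In Python, from workcell import get_state, grab_frame, close_job gives the robot as it stands.
- The arm moves only by the tool move_arm, never from a script. Its argument "motion" is a list of rows, each a list of 7 numbers: the shift along the world's x, y, z in mm, then the turn, a rotation vector about the world's x, y, z in rad, then the opening in per cent of the stroke, from 0 (shut) to 100 (fully open). In form: [[dx, dy, dz, wx, wy, wz, claw], ...]. A call has 1 to 10 rows; each row is the pose to reach, as a shift and turn from the pose measured when the call began; what a row does not reach only later rows make up. A row lasts 1/8 s, in which the tool goes at most 62.5 mm and 10.7 degrees, less where a joint would pass 70% of its speed; a pose out of reach is approached as far as the arm can. A call with a gripper value outside its range is refused whole. The fingers move at their own pace and stop on an object; the grip force is fixed at half the most. Time passes only in rows, so rows that repeat a pose let the fingers close. It gives the time, the measured TCP pose, the force and the opening at its end, in the units of the state.
- get_state(): the state, without advancing time (a new reading comes with each control period).
- grab_frame(name): name is "side" or "top"; returns a dict with "frame" (480x640x3 uint8, red, green, blue), "intrinsics" (3x3 intrinsics, pixels), "k1" (the pictures are not rectified: a ray, as slopes to the right and down, at radius r is drawn at 1 + k1 r^2 times it, then the intrinsics apply), "R" (3x3) and "t" (3): a world point X has camera coordinates R X + t. Camera axes: x right, y down, z forward; pixel columns grow to the right and rows downward; lengths in m; the calibration is good to about 2 mm. A picture is of the moment at which its call begins. There is no depth.
- close_job(): hands the job in, once; it reports no verdict.
The state is a dict: "clock": time; "q": joint angles; "joint_velocities": joint speeds; "tau": joint torques, N m; "tcp_pos": TCP position; "tcp_rot": TCP orientation; "ft_force": force on the tool from outside, world axes, zero at the start; "torque": the same for the moment, N m; "grip_width": finger opening in m.
Only numpy, scipy, OpenCV 4.12 (cv2) and the standard library are available. Lean on these libraries where they do the work, as an engineer would, in place of code of your own. Each camera call takes 0.05 s, during which the arm holds its last target.

TASK

Load the sloping spice rack in number order: first the red-lidded jar into the pocket with one dot, then the yellow-lidded jar into the two-dot pocket, then the green-lidded jar into the three-dot pocket. Lay each jar flat on the slope with its lid at the upper end and push it down the slope until the stiff blue foot plate is felt fully home, finishing each before starting the next; the jars are porcelain, so lay and push them gently, and leave the other kitchen things undisturbed.

Things in the scene. Friction and masses are not known exactly. Their poses are not given: they have to be found in the camera images.
- rack: Fixed sloping bamboo rack, 290 mm wide, 205 mm deep, 115 mm high at its tabs, carrying three steel pockets side by side 88 mm apart. Origin: on the counter under the rack's centre; z up, its x points horizontally from the low front edge (towards the robot) to the high back edge. The slope rises 25 degrees along +x. Porcelain chips if knocked or pressed on it with over 30 N; a slow push of 12 to 18 N is enough.
- pocket1: Fixed steel trough number 1, marked by one black dot (13 mm) on the white level tab at its high back end, 115 mm up. The pockets' order along the rack varies. Origin on the counter, axes as the rack's. Flat floor 60 mm wide, 25 degree slope rising along +x. Its blue foot plate (44 mm wide, 30 high, 8 thick) stands across the trough, facing up the slope.
- pocket1_home (a point): Point in pocket 1, 21 mm off its floor; the floor right below (square to it) is at x -34, y 0, z 53 mm in the pocket's frame. A jar pushed home has the centre of its base end within 18 mm of this point, up or down the slope. Side walls 50 mm apart inside, 5 thick, 26 high off the floor, stand only from 36 mm below to 38 mm above the point along the slope.
- foot1 (a joint): Foot plate of pocket 1: m pushed down the slope: 0 at the start, 0.010 fully home on its hard stop, which is set anywhere from 18 mm below to 18 mm above the home point, differently in each pocket and unmarked: it must be felt. The plate's upper face starts 10 mm up the slope from its stop. About 8 N of friction, no spring: a jar's weight does not move it; it stays where pushed.
- pocket2: Fixed steel trough number 2, marked by two black dots (13 mm) on the white level tab at its high back end, 115 mm up. The pockets' order along the rack varies. Origin on the counter, axes as the rack's. Flat floor 60 mm wide, 25 degree slope rising along +x. Its blue foot plate (44 mm wide, 30 high, 8 thick) stands across the trough, facing up the slope.
- pocket2_home (a point): Point in pocket 2, 21 mm off its floor; the floor right below (square to it) is at x -34, y 0, z 53 mm in the pocket's frame. A jar pushed home has the centre of its base end within 18 mm of this point, up or down the slope. Side walls 50 mm apart inside, 5 thick, 26 high off the floor, stand only from 36 mm below to 38 mm above the point along the slope.
- foot2 (a joint): Foot plate of pocket 2: m pushed down the slope: 0 at the start, 0.010 fully home on its hard stop, which is set anywhere from 18 mm below to 18 mm above the home point, differently in each pocket and unmarked: it must be felt. The plate's upper face starts 10 mm up the slope from its stop. About 8 N of friction, no spring: a jar's weight does not move it; it stays where pushed.
- pocket3: Fixed steel trough number 3, marked by three black dots (13 mm) on the white level tab at its high back end, 115 mm up. The pockets' order along the rack varies. Origin on the counter, axes as the rack's. Flat floor 60 mm wide, 25 degree slope rising along +x. Its blue foot plate (44 mm wide, 30 high, 8 thick) stands across the trough, facing up the slope.
- pocket3_home (a point): Point in pocket 3, 21 mm off its floor; the floor right below (square to it) is at x -34, y 0, z 53 mm in the pocket's frame. A jar pushed home has the centre of its base end within 18 mm of this point, up or down the slope. Side walls 50 mm apart inside, 5 thick, 26 high off the floor, stand only from 36 mm below to 38 mm above the point along the slope.
- foot3 (a joint): Foot plate of pocket 3: m pushed down the slope: 0 at the start, 0.010 fully home on its hard stop, which is set anywhere from 18 mm below to 18 mm above the home point, differently in each pocket and unmarked: it must be felt. The plate's upper face starts 10 mm up the slope from its stop. About 8 N of friction, no spring: a jar's weight does not move it; it stays where pushed.
- red_jar: Square white porcelain spice jar with a red lid and a red band, 120 mm long, 42 x 42 mm across, about 0.24 kg, lying on its side on the counter. Origin: centre of its underside as it lies (21 mm under its axis, mid-length); x points along it to the red lid (the lid is the last 24 mm, same width), away from the robot at the start; z up as it lies.
- red_jar_base (a point): Centre of the base end (the end away from the lid) of the red-lidded jar, on its axis, 60 mm from mid-length.
- yellow_jar: Square white porcelain spice jar with a yellow lid and a yellow band, 120 mm long, 42 x 42 mm across, about 0.24 kg, lying on its side on the counter. Origin: centre of its underside as it lies (21 mm under its axis, mid-length); x points along it to the yellow lid (the lid is the last 24 mm, same width), away from the robot at the start; z up as it lies.
- yellow_jar_base (a point): Centre of the base end (the end away from the lid) of the yellow-lidded jar, on its axis, 60 mm from mid-length.
- green_jar: Square white porcelain spice jar with a green lid and a green band, 120 mm long, 42 x 42 mm across, about 0.24 kg, lying on its side on the counter. Origin: centre of its underside as it lies (21 mm under its axis, mid-length); x points along it to the green lid (the lid is the last 24 mm, same width), away from the robot at the start; z up as it lies.
- green_jar_base (a point): Centre of the base end (the end away from the lid) of the green-lidded jar, on its axis, 60 mm from mid-length.
- baking_dish: Square clear glass baking dish, 180 x 180 x 50 mm, a porcelain spoon in it; bystander. Origin under its centre.
- colander: Orange plastic colander, 200 mm across at the rim, 95 mm high; bystander. Origin under its centre.
- canister: Small stainless canister, 94 mm across, 115 mm high, lid with hinged flap; bystander. Origin under its centre.
- skewer_cup: Blue ceramic cup 80 mm across, 100 mm high, with bamboo skewers up to 215 mm high; bystander. Origin under its centre.
There are look-alikes about, which are no part of the job. What is shaped like the green_jar but turquoise is not meant. Leave any pink look-alike of the yellow_jar alone.

How it is judged:
On the way, in this order (a step that is already met when the one before it is completed fails the run):
1. the red-lidded jar lies in pocket 1, lid up the slope, its foot plate pushed home (value of joint foot1 above 0.0075 m and distance between red_jar_base and pocket1_home below 0.025 m and y of red_jar_base in the frame of pocket1 between -0.006 and 0.006 m and angle between red_jar's own x axis and vertical between 1.03 and 1.24 rad), for 0.2 s.
2. the yellow-lidded jar lies in pocket 2, lid up the slope, its foot plate pushed home (value of joint foot2 above 0.0075 m and distance between yellow_jar_base and pocket2_home below 0.025 m and y of yellow_jar_base in the frame of pocket2 between -0.006 and 0.006 m and angle between yellow_jar's own x axis and vertical between 1.03 and 1.24 rad), for 0.2 s.
3. the green-lidded jar lies in pocket 3, lid up the slope, its foot plate pushed home (value of joint foot3 above 0.0075 m and distance between green_jar_base and pocket3_home below 0.025 m and y of green_jar_base in the frame of pocket3 between -0.006 and 0.006 m and angle between green_jar's own x axis and vertical between 1.03 and 1.24 rad), for 0.2 s.
At the end, for the whole second after the job is handed in: Red jar in pocket 1, yellow in pocket 2, green in pocket 3, each lying along the slope (within 0.1 rad of the pocket's 25 degrees) with its lid uppermost, its base centre within 25 mm of the pocket's home point and 6 mm of its centre line, its foot plate pushed at least 7.5 of 10 mm, and at rest (all of step 1 and all of step 2 and all of step 3 and linear speed of each of red_jar, yellow_jar, green_jar below 0.02 m/s); the robot touches nothing.
It fails at once if a bystander was shoved more than 25 mm or tipped over (distance of any of baking_dish, colander, canister, skewer_cup from where it was at the start of the episode above 0.025 m or angle between any of baking_dish, colander, canister, skewer_cup's own z axis and vertical above 0.5 rad).
It fails at once if a porcelain jar was knocked or pressed against the rack with more than 32 N (contact force between any of red_jar, yellow_jar, green_jar and pocket1 above 32 N or contact force between any of red_jar, yellow_jar, green_jar and pocket2 above 32 N or contact force between any of red_jar, yellow_jar, green_jar and pocket3 above 32 N or contact force between any of red_jar, yellow_jar, green_jar and rack above 32 N).
It also fails if it takes over 72 s, if anything falls off the work surface, if the arm or the gripper's body presses on something with over 40 N, if the wrist force passes 120 N, or if a joint passes its speed limit or range.

## Working session

There is one attempt and no reset: what is moved stays moved. The work goes in short steps, Python scripts to look and compute and a tool call to move; the robot and the scene stay as the last step left them, time stands still between calls to the robot, and variables do not carry over. Pictures are saved under pics/ and viewed, and the job is handed in when it is done.

Besides the shell and the picture viewer there is one more tool, called after "Call:" as name(argument=value, ...), one argument or row to a line, values as JSON. move_arm: Moves the arm, as the interface text tells. Its arguments: {"type":"object","properties":{"motion":{"type":"array","items":{"type":"array","items":{"type":"number"}}}},"required":["motion"]}

```bash
mkdir -p pics; ls; python3 - <<'E'
from workcell import get_state, grab_frame
import cv2
print(get_state())
for n in("top","side"):
    f=grab_frame(n); cv2.imwrite(f"pics/{n}0.png",f["frame"][:,:,::-1]); print(n,f["intrinsics"],f["k1"],f["R"],f["t"])
E
```

```text
pics
{'clock': 0.0, 'q': array([-1.32200310e+00,  3.20259002e-01,  1.56568937e+00,  1.19448318e-05,
        1.25738279e+00, -1.99917678e-02]), 'joint_velocities': array([ 0.00077484, -0.00030932, -0.00167118, -0.00060669, -0.00035614,
        0.0008863 ]), 'tau': array([ 1.91764499e-03, -4.15522027e+01, -2.34158474e+01,  2.74234726e-04,
        8.19224515e-03, -5.09667998e-06]), 'tcp_pos': array([ 0.15258186, -0.55386276,  0.21689716]), 'tcp_rot': array([-3.14154655e+00,  1.73793178e-03, -1.30201498e+00]), 'ft_force': array([ 0.03901227,  0.55705021, -0.43224927]), 'torque': array([0.0009951 , 0.0735825 , 0.05473886]), 'grip_width': 0.08569991928710731}
top [[615.47355406   0.         328.38187968]
 [  0.         615.47355406 239.55236614]
 [  0.           0.           1.        ]] 0.04993078103788101 [[ 0.02949049 -0.99956338  0.00183419]
 [-0.99165698 -0.02948749 -0.1254867 ]
 [ 0.125486    0.00188178 -0.99209361]] [-0.07031178  0.54524861  1.59449595]
side [[534.52710443   0.         322.59410119]
 [  0.         534.52710443 235.34684312]
 [  0.           0.           1.        ]] -0.14935484496882404 [[-0.93230491 -0.36122039 -0.01809365]
 [-0.19239446  0.53768666 -0.82090038]
 [ 0.30625467 -0.76184833 -0.57078471]] [0.51121428 0.19940413 1.43165665]
```

View pics/top0.png

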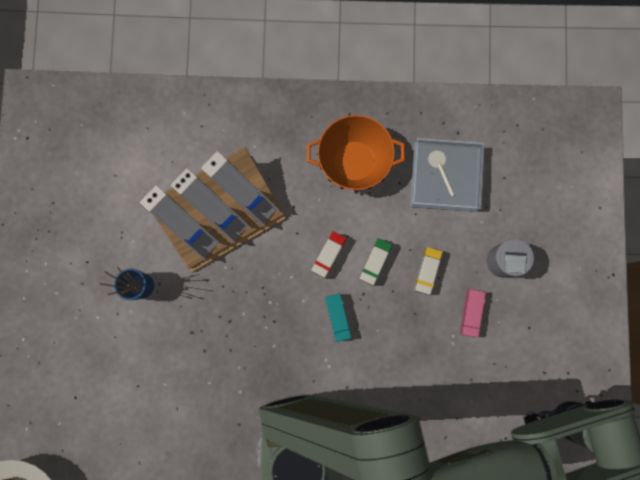

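View pics/side0.png

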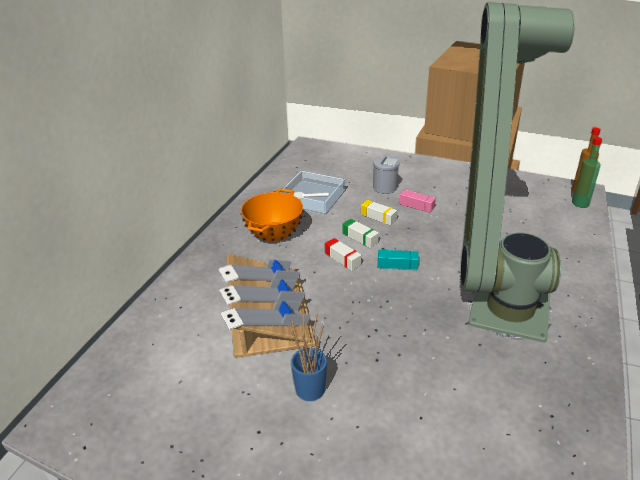

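The top image shows the red jar at (329,254), green at (376,262) and yellow at (428,271). The look-alikes are turquoise at (338,317) and pink at (474,313), so the ones meant are the white-bodied jars with coloured lids. The tabs are at (154,198), (183,180) and (215,162). I'll confirm with enlarged crops.

```bash
python3 - <<'E'
import cv2, numpy as np
a=cv2.imread("pics/top0.png")
c1=cv2.resize(a[140:280,130:290],None,fx=4.5,fy=4.5,interpolation=cv2.INTER_CUBIC)[:600]
c2=cv2.resize(a[220:345,300:500],None,fx=4,fy=4,interpolation=cv2.INTER_CUBIC)
cv2.imwrite("pics/c1.png",c1);cv2.imwrite("pics/c2.png",c2)
E
```

```text
(no output)
```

View pics/c1.png

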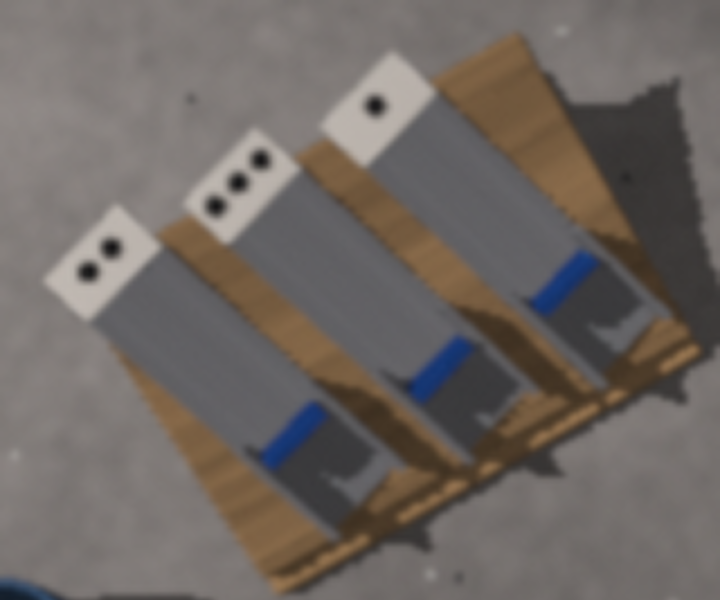

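View pics/c2.png

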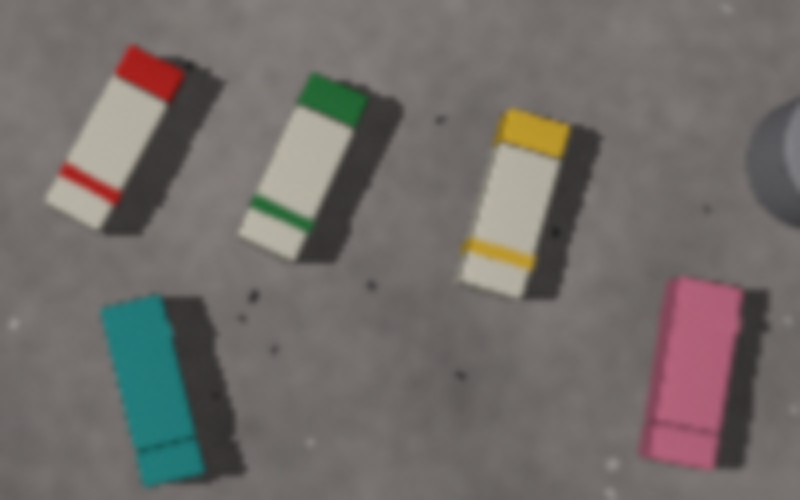

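Confirmed in the crops: the pockets from left to right are 2, 3 and 1, and the jars are the white ones with red, green and yellow lids. Turquoise and pink are look-alikes. Next I'll measure poses by silhouette fitting.

```bash
cat > h.py <<'E'
import numpy as np, cv2
from scipy.optimize import minimize, least_squares
from scipy.spatial.transform import Rotation as Rot
def proj(f,X):
    P=np.atleast_2d(X)@f["R"].T+f["t"]; s=P[:,:2]/P[:,2:]; r2=(s**2).sum(1,keepdims=True)
    s=s*(1+f["k1"]*r2); K=f["intrinsics"]; return s*[K[0,0],K[1,1]]+[K[0,2],K[1,2]]
def unproj(f,uv,z):
    K=f["intrinsics"]; d=(np.atleast_2d(uv)-[K[0,2],K[1,2]])/[K[0,0],K[1,1]]; s=d.copy()
    for _ in range(20): s=d/(1+f["k1"]*(s**2).sum(1,keepdims=True))
    D=np.c_[s,np.ones(len(s))]@f["R"]; C=-f["R"].T@f["t"]
    return C+D*((z-C[2])/D[:,2])[:,None]
def box(x,y,yaw,L=.12,W=.042,H=.042):
    c,s=np.cos(yaw),np.sin(yaw); out=[]
    for a in(-L/2,L/2):
        for b in(-W/2,W/2):
            for z in(0,H): out.append([x+c*a-s*b,y+s*a+c*b,z])
    return np.array(out)
E
cat > m.py <<'E'
from h import *; from workcell import grab_frame
import pickle
F={n:grab_frame(n) for n in("top","side")}; pickle.dump(F,open("F0.pkl","wb"))
f=F["top"]; im=f["frame"].astype(int)
mx=im.max(2); mn=im.min(2)
m=((mx>135)|((mx-mn)>60)).astype(np.uint8)
for nm,(u,v),lid in(("red",(329,254),(336,239)),("green",(376,262),(382,246)),("yellow",(428,271),(433,253))):
    roi=np.zeros_like(m); cv2.circle(roi,(u,v),32,1,-1); mm=m*roi
    n,l,st,ce=cv2.connectedComponentsWithStats(mm); k=1+st[1:,4].argmax(); mm=(l==k).astype(np.uint8)
    c=unproj(f,[ce[k]],.03)[0]; d=unproj(f,[lid],.042)[0]-unproj(f,[(u,v)],.042)[0]
    S=8; x0,y0=u-40,v-40
    big=cv2.resize(mm[y0:y0+80,x0:x0+80]*255,None,fx=S,fy=S,interpolation=cv2.INTER_LINEAR)>127
    def cost(p):
        q=proj(f,box(c[0]+p[0]/1e3,c[1]+p[1]/1e3,p[2]/57.3)); q=((q-[x0,y0]+.5)*S-.5).astype(np.float32)
        hull=cv2.convexHull(q); z=np.zeros(big.shape,np.uint8); cv2.fillConvexPoly(z,np.round(hull*16).astype(int),1,shift=4)
        return (z.astype(bool)^big).sum()/big.sum()
    r=minimize(cost,[0,0,np.degrees(np.arctan2(d[1],d[0]))],method="Nelder-Mead",options=dict(initial_simplex=np.array([[0,0,0],[6,0,0],[0,6,0],[0,0,8]])+[0,0,np.degrees(np.arctan2(d[1],d[0]))]))
    print(nm,(c[:2]*1e3+r.x[:2]).round(1),"yaw",r.x[2].round(1),"err",round(r.fun,3))
# tabs
for nm,(u,v) in(("2",(153,199)),("3",(183,181)),("1",(214,164))):
    roi=np.zeros_like(m); cv2.circle(roi,(u,v),20,1,-1)
    mm=((mn>125).astype(np.uint8)*roi); mm=cv2.morphologyEx(mm,cv2.MORPH_CLOSE,np.ones((5,5)))
    cs,_=cv2.findContours(mm,cv2.RETR_EXTERNAL,cv2.CHAIN_APPROX_NONE); cc=max(cs,key=cv2.contourArea)[:,0]
    w=unproj(f,cc.astype(float),.115)[:,:2]*1e3
    (cx,cy),(a,b),an=cv2.minAreaRect(w.astype(np.float32)); print("tab",nm,round(cx,1),round(cy,1),round(a,1),round(b,1),round(an,1))
E
python3 m.py
```

```text
red [511.2 -54.3] yaw -27.5 err 0.082
green [ 499.  -180.5] yaw -25.0 err 0.958
yellow [ 475.9 -320.2] yaw -15.3 err 0.14
tab 2 627.8 394.1 59.7 99.1 79.3
tab 3 674.6 326.5 60.4 83.9 16.4
tab 1 723.0 245.6 38.6 64.8 48.1
```

```bash
python3 - <<'E'
import pickle,cv2,numpy as np
f=pickle.load(open("F0.pkl","rb"))["top"]["frame"]
for n,(u,v) in dict(redlid=(336,240),white=(329,256),whiteg=(375,265),glid=(383,246),ylid=(434,253),whitey=(428,272),counter=(400,290),counter2=(300,260),tab2=(150,200),tab1=(217,158),bamboo=(240,165),blue=(200,240)).items(): print(n,f[v,u])
E
```

```text
redlid [165  34  31]
white [180 176 163]
whiteg [181 176 164]
glid [ 36 103  53]
ylid [184 150  43]
whitey [178 174 162]
counter [113 108 106]
counter2 [117 112 110]
tab2 [34 33 33]
tab1 [185 177 171]
bamboo [112  87  61]
blue [58 58 60]
```

```bash
sed -i 's/m=((mx>135).*/m=((mx>143)|((mx-mn)>38)).astype(np.uint8)/; s/mn>125/mn>140/; s/^F={.*/F=pickle.load(open("F0.pkl","rb"))/' m.py; sed -i 's/MORPH_CLOSE,np.ones((5,5))/MORPH_CLOSE,np.ones((3,3))/' m.py
cat >> m.py <<'E'
    print(w[w[:,0].argmax()].round(),w[w[:,0].argmin()].round(),w[w[:,1].argmax()].round(),w[w[:,1].argmin()].round())
E
python3 m.py
python3 - <<'E'
import pickle,cv2
F=pickle.load(open("F0.pkl","rb"))
a=F["side"]["frame"][245:365,210:330,::-1]; cv2.imwrite("pics/s1.png",cv2.resize(a,None,fx=5,fy=5,interpolation=cv2.INTER_CUBIC))
E
```

```text
red [511.2 -55.6] yaw -27.0 err 0.092
green [ 496.1 -179.3] yaw -24.1 err 0.196
yellow [ 476.4 -319.8] yaw -15.5 err 0.151
tab 2 630.1 394.4 34.6 60.4 48.4
[661. 383.] [598. 402.] [621. 423.] [638. 364.]
tab 3 676.4 319.1 34.8 60.6 48.3
[707. 310.] [644. 324.] [667. 348.] [684. 289.]
tab 1 723.0 244.3 36.7 59.5 48.1
[754. 234.] [693. 254.] [713. 275.] [731. 215.]
```

View pics/s1.png

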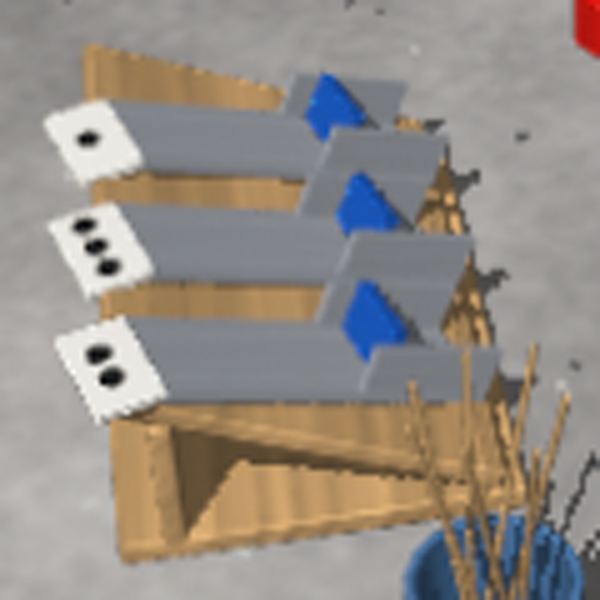

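```bash
cat > rk.py <<'E'
from h import *; import pickle
F=pickle.load(open("F0.pkl","rb")); t,s=F["top"],F["side"]
a25=np.radians(25)
def S(d,y,h): return [-.034+d*np.cos(a25)-h*np.sin(a25),y,.053+d*np.sin(a25)+h*np.cos(a25)]
def sd(l): return np.array(l)/5+[210,245]-.4
def tp(l): return np.array(l)/4.5+[130,140]-.39
# per pocket: side: wall corners TL(top,upper),TR(top,lower) of +y outer, tab corners; top tab corners
sw={2:[(383,347),(497,350)],3:[(350,235),(472,237)],1:[(332,130),(447,135)]}
# side tab corners order: (back,+y),(front,+y),(front,-y),(back,-y)
st={2:[(103,424),(168,396),(122,317),(55,341)],3:[(93,297),(154,268),(112,204),(47,226)],1:[(90,186),(143,162),(106,99),(43,120)]}
tt={2:[(45,280),(90,322),(160,243),(118,205)],3:[(183,205),(230,245),(302,168),(254,127)],1:[(320,125),(367,167),(437,93),(392,50)]}
tabl=lambda xt,L:[[xt+L/2,.03,.115],[xt-L/2,.03,.115],[xt-L/2,-.03,.115],[xt+L/2,-.03,.115]]
def W(p,P): c,q=np.cos(p[2]),np.sin(p[2]); P=np.array(P); return np.c_[p[0]+c*P[:,0]-q*P[:,1],p[1]+q*P[:,0]+c*P[:,1],P[:,2]]
def res(v):
    xt,L=v[0],v[1]; r=[]
    for i,k in enumerate((1,2,3)):
        p=v[2+3*i:5+3*i]; T=W(p,tabl(xt,L))
        r+=[proj(t,T)-tp(tt[k]),proj(s,T)-sd(st[k]),proj(s,W(p,[S(.038,.03,.026),S(-.036,.03,.026)]))-sd(sw[k])]
    return np.vstack(r).ravel()
v0=[.08,.035]
for x,y in((.723,.244),(.630,.394),(.676,.319)): v0+=[x-.08*np.cos(.84),y-.08*np.sin(.84),.84]
o=least_squares(res,v0,x_scale=.01)
v=o.x; print("xt,L",v[:2].round(4),"rms px",np.sqrt((o.fun**2).mean()).round(2))
for i,k in enumerate((1,2,3)): print(k,(v[2+3*i:4+3*i]*1e3).round(1),np.degrees(v[4+3*i]).round(1))
R=o.fun.reshape(3,10,2).round(1); print(R[0].tolist()); print(R[1].tolist())
np.save("rk.npy",v)
def draw(f,im,sc,off,d):
    for i in range(3):
        p=v[2+3*i:5+3*i]
        L=[[S(.038,y,h),S(-.036,y,h)] for y in(.03,-.03,.025,-.025) for h in(0,.026)]+[[S(-.036,y,0),S(.13,y,0)] for y in(.03,-.03,0)]
        for l in L:
            q=((proj(f,W(p,l))-off+d)*sc).astype(int); cv2.line(im,tuple(map(int,q[0])),tuple(map(int,q[1])),(0,0,255) ,1)
    return im
A=draw(t,cv2.resize(t["frame"][140:280,130:290,::-1],None,fx=4.5,fy=4.5,interpolation=cv2.INTER_CUBIC),4.5,[130,140],.39)[:600]
B=draw(s,cv2.resize(s["frame"][245:365,210:330,::-1],None,fx=5,fy=5,interpolation=cv2.INTER_CUBIC),5,[210,245],.4)
cv2.imwrite("pics/oa.png",A);cv2.imwrite("pics/ob.png",B)
E
python3 rk.py
```

```text
xt,L [0.115  0.0345] rms px 0.75
1 [646.1 155.2] 49.8
2 [552.8 304.4] 50.0
3 [600.  229.7] 50.0
[[0.0, 1.4], [-0.5, 1.0], [0.1, 0.3], [0.2, 1.0], [-2.1, -1.2], [-0.3, -0.6], [-1.0, -0.3], [-0.5, -0.6], [0.2, -0.3], [-0.1, 0.0]]
[[-0.4, 1.4], [-0.4, 1.1], [0.6, 1.2], [-0.1, 0.7], [-1.3, -1.5], [-0.5, -0.9], [-0.6, -0.2], [-0.5, -0.3], [-1.4, 0.2], [0.6, -0.3]]
```

View pics/oa.png

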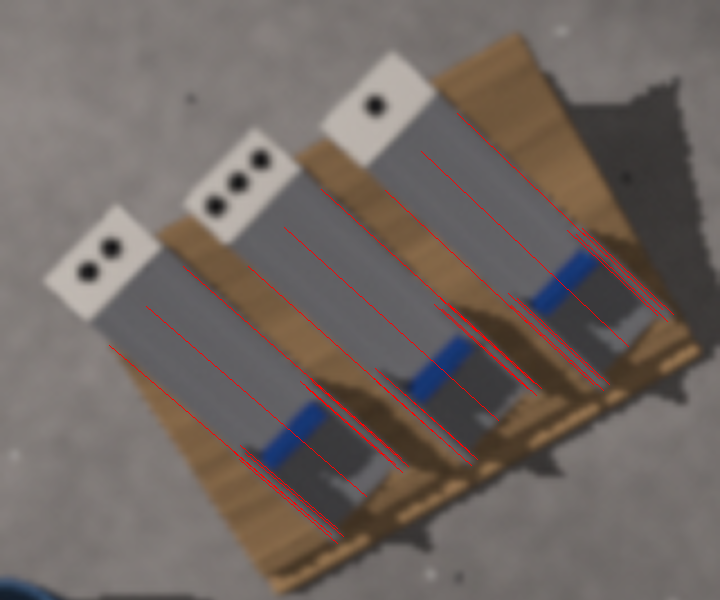

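View pics/ob.png

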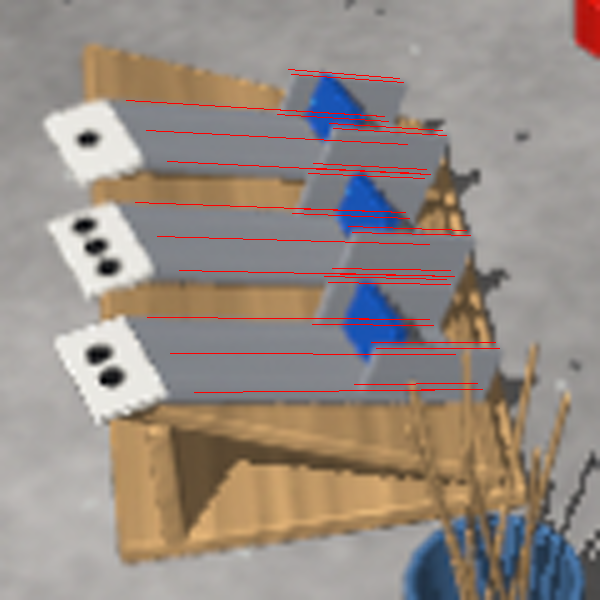

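```bash
cat > ed.py <<'E'
from h import *; import pickle,io,contextlib
with contextlib.redirect_stdout(io.StringIO()): from rk import *
for nm,f in F.items():
    im=f["frame"].astype(np.float32); sat=im[:,:,0]-im[:,:,2]
    for i,k in enumerate((1,2,3)):
        p=v[2+3*i:5+3*i]
        for sg in(1,-1):
            pts=[]
            for d in np.linspace(.06,.125,14):
                ys=np.arange(.015,.045,.0005)
                q=proj(f,W(p,[S(d,sg*y,0) for y in ys])).astype(np.float32)
                pr=cv2.remap(sat,q[None,:,0],q[None,:,1],cv2.INTER_LINEAR)[0]
                lo,hi=pr[:10].mean(),np.percentile(pr,90)
                if hi-lo<20: continue
                j=np.argmax(pr>(lo+hi)/2); pts.append((d,ys[j]))
            if len(pts)>6:
                pts=np.array(pts); c=np.polyfit(pts[:,0]*np.cos(a25),sg*pts[:,1],1)
                print(nm,k,"+y" if sg>0 else "-y","n",len(pts),"edge y at d=.06: %.1f  d=.125: %.1f mm, yaw err %.1f deg"%(np.median(sg*pts[:3,1])*1e3,np.median(sg*pts[-3:,1])*1e3,np.degrees(c[0])))
E
python3 ed.py
```

```text
top 1 +y n 14 edge y at d=.06: 30.0  d=.125: 30.0 mm, yaw err 0.1 deg
top 1 -y n 14 edge y at d=.06: -31.5  d=.125: -32.5 mm, yaw err -0.9 deg
top 2 +y n 14 edge y at d=.06: 29.5  d=.125: 27.5 mm, yaw err -2.0 deg
top 2 -y n 14 edge y at d=.06: -31.5  d=.125: -32.5 mm, yaw err -1.7 deg
top 3 +y n 14 edge y at d=.06: 30.0  d=.125: 29.5 mm, yaw err -0.6 deg
top 3 -y n 14 edge y at d=.06: -31.0  d=.125: -32.0 mm, yaw err -1.4 deg
side 1 +y n 14 edge y at d=.06: 39.0  d=.125: 40.0 mm, yaw err 0.7 deg
side 1 -y n 14 edge y at d=.06: -29.0  d=.125: -30.0 mm, yaw err -1.2 deg
side 2 +y n 14 edge y at d=.06: 39.0  d=.125: 39.0 mm, yaw err -0.3 deg
side 2 -y n 14 edge y at d=.06: -29.5  d=.125: -31.0 mm, yaw err -1.7 deg
side 3 +y n 14 edge y at d=.06: 39.5  d=.125: 39.0 mm, yaw err -0.4 deg
side 3 -y n 14 edge y at d=.06: -29.0  d=.125: -30.5 mm, yaw err -1.6 deg
```

```bash
python3 - <<'E'
from h import *; import pickle
F=pickle.load(open("F0.pkl","rb"))
J=dict(red=(.5112,-.0556,-27),green=(.4961,-.1793,-24.1),yellow=(.4764,-.3198,-15.5))
out=[]
for n,(x0,y0,w,h,sc) in dict(top=(300,220,160,90,5),side=(320,190,90,90,6)).items():
    f=F[n]; im=cv2.resize(f["frame"][y0:y0+h,x0:x0+w,::-1],None,fx=sc,fy=sc,interpolation=cv2.INTER_CUBIC)
    for k,(x,y,a) in J.items():
        q=(proj(f,box(x,y,np.radians(a)))-[x0,y0]+.5)*sc
        cv2.polylines(im,[q[[1,3,7,5]].astype(int)],True,(255,0,255),1); cv2.polylines(im,[q[[0,2,6,4]].astype(int)],True,(255,255,0),1)
    cv2.imwrite(f"pics/j_{n}.png",im)
E
```

```text
(no output)
```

View pics/j_top.png

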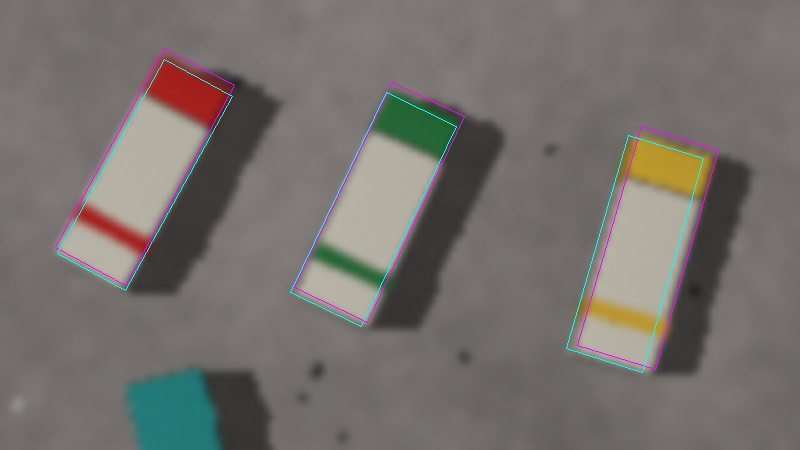

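View pics/j_side.png

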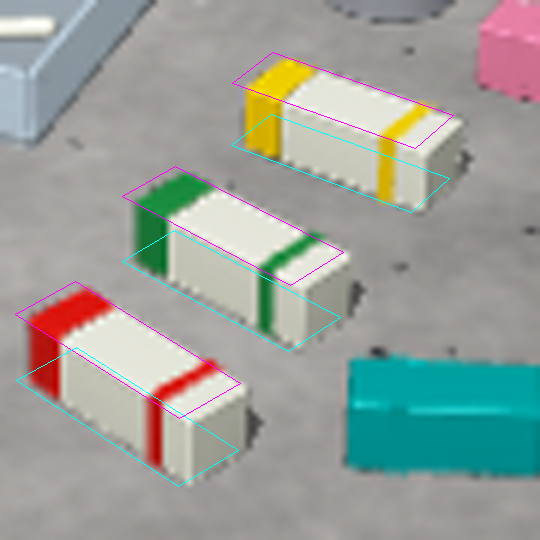

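The overlays put the jar fits about 3 mm too far along the jar axis, so I've corrected them. Red centre is about (508.5, -55.6) mm with yaw -27°. I'm gripping 20 mm towards the lid, at about (526, -65).

Call:
move_arm(
  motion=[
    [60,78,-15,0,0,-0.12,95],
    [120,156,-30,0,0,-0.24,95],
    [180,236,-45,0,0,-0.36,95],
    [240,315,-60,0,0,-0.48,95],
    [290,380,-75,0,0,-0.6,95],
    [340,446,-90,0,0,-0.7,95],
    [374,489,-97,0,0,-0.74,95],
    [374,489,-97,0,0,-0.74,95],
    [374,489,-97,0,0,-0.74,95],
  ],
)

```text
clock: 1.32
tcp_pos: [0.491, -0.1111, 0.1296]
tcp_rot: [-3.141, 0.001, -2.042]
ft_force: [0.8, -0.2, 0.4]
grip_width: 0.081
```

```bash
cat > st.py <<'E'
from workcell import get_state
import numpy as np
from scipy.spatial.transform import Rotation as R
s=get_state(); print(round(s["clock"],2),"tcp",(s["tcp_pos"]*1e3).round(1),"rpy",np.degrees(s["tcp_rot"]).round(1),"F",s["ft_force"].round(1),"w",round(s["grip_width"]*1e3,1),"q",s["q"].round(2))
E
python3 st.py
```

```text
1.32 tcp [ 491.  -111.1  129.6] rpy [-1.80e+02  1.00e-01 -1.17e+02] F [ 0.8 -0.2  0.4] w 81.0 q [-0.25  0.28  1.86  0.    1.    1.8 ]
```

Call:
move_arm(
  motion=[
    [35,46,-10,0,0,0,95],
    [35,46,-40,0,0,0,95],
    [35,46,-60,0,0,0,95],
    [35,46,-60,0,0,0,95],
    [35,46,-60,0,0,0,95],
  ],
)

```text
clock: 1.95
tcp_pos: [0.5266, -0.0653, 0.0703]
tcp_rot: [-3.14, 0.001, -2.042]
ft_force: [0.3, -0.0, 0.5]
grip_width: 0.0811
```

```bash
cat > pic.py <<'E'
import sys,cv2; from workcell import grab_frame
n,x0,y0,w,h,sc,o=sys.argv[1:]; x0,y0,w,h=map(int,(x0,y0,w,h))
f=grab_frame(n)["frame"][y0:y0+h,x0:x0+w,::-1]; cv2.imwrite("pics/"+o,cv2.resize(f,None,fx=float(sc),fy=float(sc),interpolation=cv2.INTER_CUBIC))
E
python3 st.py; python3 pic.py side 270 150 150 150 4 a1.png;python3 pic.py top 280 180 150 120 4 a2.png
```

```text
1.95 tcp [526.6 -65.3  70.3] rpy [-1.799e+02  1.000e-01 -1.170e+02] F [ 0.3 -0.   0.5] w 81.1 q [-0.15  0.39  1.87  0.    0.88  1.9 ]
```

View pics/a1.png

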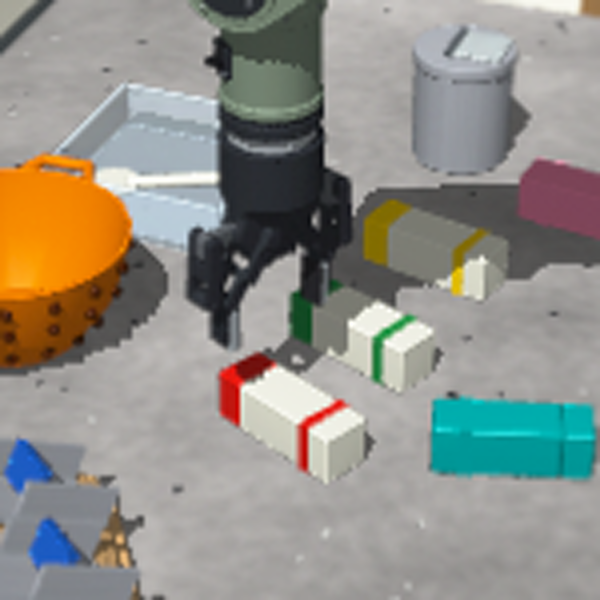

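View pics/a2.png

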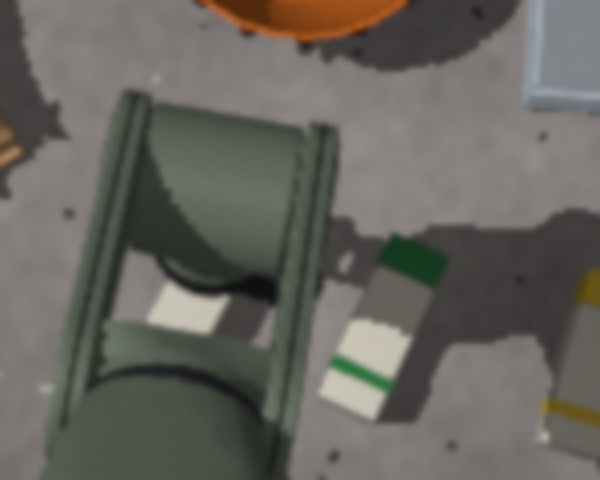

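```bash
python3 - <<'E'
from h import *; import pickle
s=pickle.load(open("F0.pkl","rb"))["side"]
a=np.radians(-117)
for z in(.056,.042,.0):
  P=[[.5266+k*np.cos(a),-.0653+k*np.sin(a),z] for k in(-.045,0,.045)]
  print(z,((proj(s,P)-[270,150]+.5)*4).round(0).tolist())
E
```

```text
0.056 [[225.0, 390.0], [269.0, 366.0], [312.0, 343.0]]
0.042 [[225.0, 405.0], [269.0, 381.0], [312.0, 358.0]]
0.0 [[226.0, 450.0], [269.0, 425.0], [312.0, 402.0]]
```

```bash
python3 - <<'E'
from h import *; import pickle
F=pickle.load(open("F0.pkl","rb"));s=F["side"];t=F["top"]
P=[[.5266,-.0653,z] for z in(.0,.07,.129,.2,.3,.35)]
print("side",((proj(s,P)-[270,150]+.5)*4).round(0).tolist()); print("top",((proj(t,P)-[280,180]+.5)*4).round(0).tolist())
E
python3 pic.py top 0 0 640 480 1.2 a3.png; python3 pic.py side 0 0 640 480 1.2 a4.png
```

```text
side [[269.0, 425.0], [269.0, 351.0], [269.0, 285.0], [269.0, 202.0], [268.0, 78.0], [268.0, 12.0]]
top [[211.0, 277.0], [212.0, 265.0], [213.0, 254.0], [214.0, 240.0], [215.0, 217.0], [216.0, 205.0]]
```

View pics/a3.png

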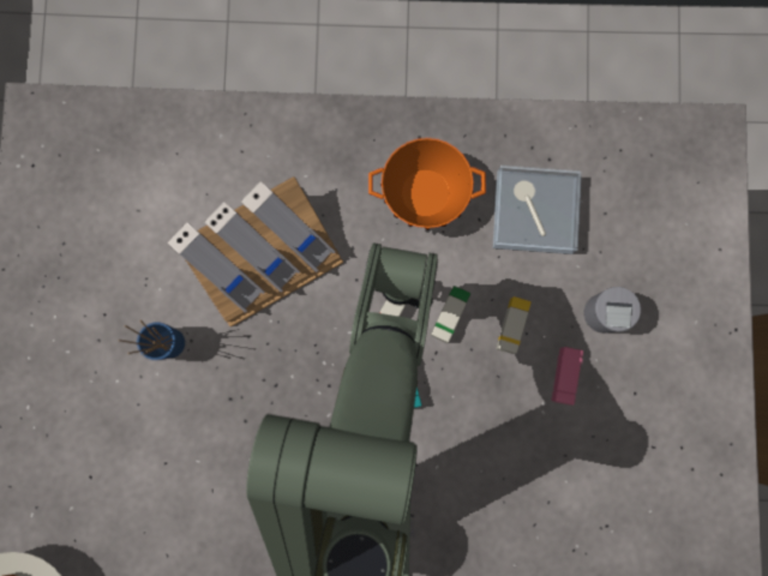

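View pics/a4.png

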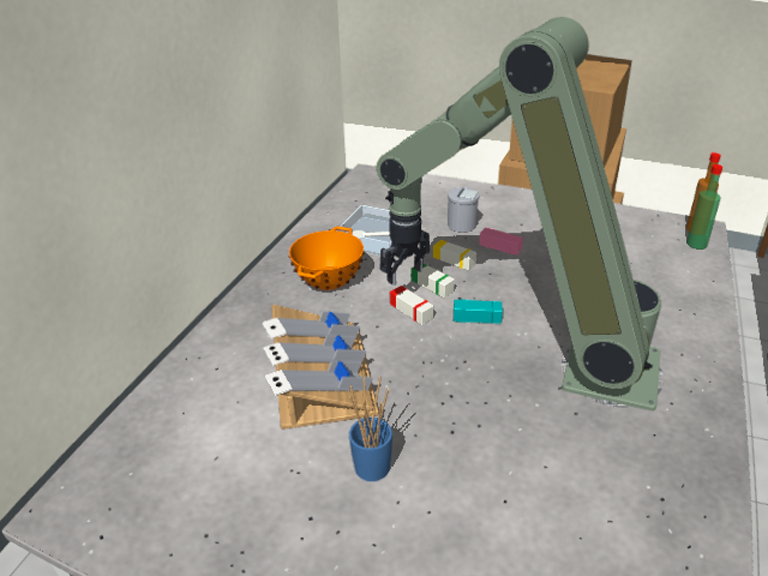

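Call:
move_arm(
  motion=[
    [0,0,-12,0,0,0,95],
    [0,0,-25,0,0,0,95],
    [0,0,-25,0,0,0,95],
  ],
)

```text
clock: 2.52
tcp_pos: [0.5253, -0.0653, 0.044]
tcp_rot: [3.141, 0.0, -2.042]
ft_force: [0.1, -0.3, 0.3]
grip_width: 0.0806
```

```bash
python3 st.py; python3 pic.py side 290 180 100 100 6 a5.png
```

```text
2.52 tcp [525.3 -65.3  44. ] rpy [ 179.9    0.  -117. ] F [ 0.1 -0.3  0.3] w 80.6 q [-0.15  0.42  1.9   0.    0.82  1.9 ]
```

View pics/a5.png

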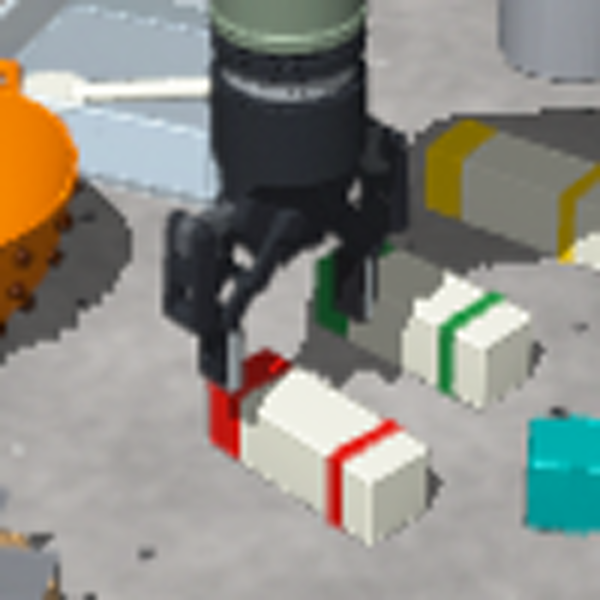

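Call:
move_arm(
  motion=[
    [0,0,-12,0,0,0,95],
    [1,0,-23,0,0,0,95],
    [1,0,-23,0,0,0,95],
    [1,0,-23,0,0,0,80],
  ],
)

```text
clock: 3.08
tcp_pos: [0.527, -0.0653, 0.0215]
tcp_rot: [-3.141, 0.001, -2.042]
ft_force: [0.3, 1.1, -0.1]
grip_width: 0.0684
```

```bash
python3 st.py; python3 pic.py side 290 180 100 100 6 a6.png
```

```text
3.08 tcp [527.  -65.3  21.5] rpy [-1.80e+02  1.00e-01 -1.17e+02] F [ 0.3  1.1 -0.1] w 68.4 q [-0.15  0.46  1.92  0.    0.76  1.9 ]
```

View pics/a6.png

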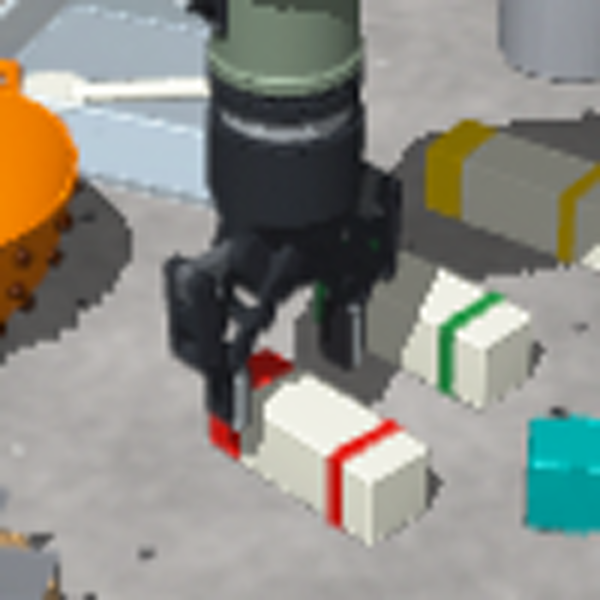

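Call:
move_arm(
  motion=[
    [0,0,0,0,0,0,60],
    [0,0,0,0,0,0,40],
    [0,0,0,0,0,0,35],
    [0,0,0,0,0,0,35],
    [0,0,0,0,0,0,35],
  ],
)

```text
clock: 3.75
tcp_pos: [0.5275, -0.0654, 0.0226]
tcp_rot: [-3.14, 0.001, -2.042]
ft_force: [-1.6, -0.6, 5.7]
grip_width: 0.0396
```

```bash
python3 st.py; python3 pic.py side 290 180 100 100 6 a7.png
```

```text
3.75 tcp [527.5 -65.4  22.6] rpy [-1.799e+02  1.000e-01 -1.170e+02] F [-1.6 -0.6  5.7] w 39.6 q [-0.15  0.45  1.92  0.    0.76  1.9 ]
```

View pics/a7.png

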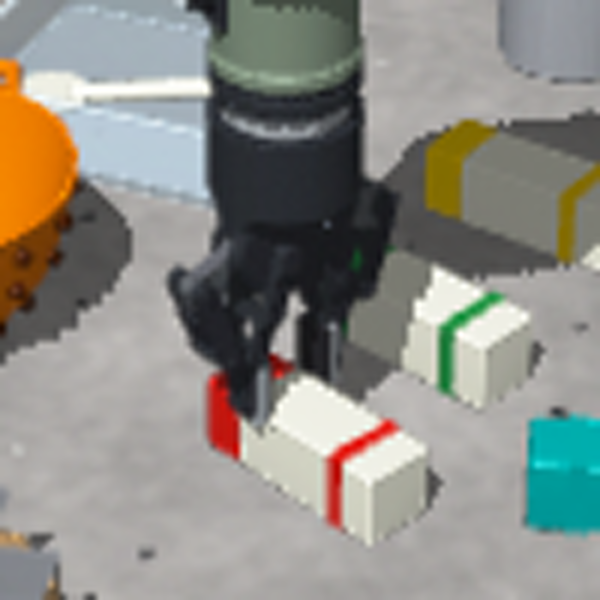

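Call:
move_arm(
  motion=[
    [0,0,10,0,0,0,25],
    [0,0,40,0,0,0,25],
    [0,0,90,0,0,0,25],
    [0,0,130,0,0,0,25],
    [0,0,130,0,0,0,25],
    [0,0,130,0,0,0,25],
  ],
)

```text
clock: 4.55
tcp_pos: [0.5264, -0.0653, 0.1515]
tcp_rot: [3.141, 0.001, -2.042]
ft_force: [1.3, -0.3, -4.3]
grip_width: 0.0395
```

```bash
python3 st.py; python3 pic.py side 270 130 130 130 4.6 a8.png
```

```text
4.55 tcp [526.4 -65.3 151.5] rpy [ 180.    0. -117.] F [ 1.3 -0.3 -4.3] w 39.5 q [-0.15  0.3   1.77  0.    1.07  1.9 ]
```

View pics/a8.png

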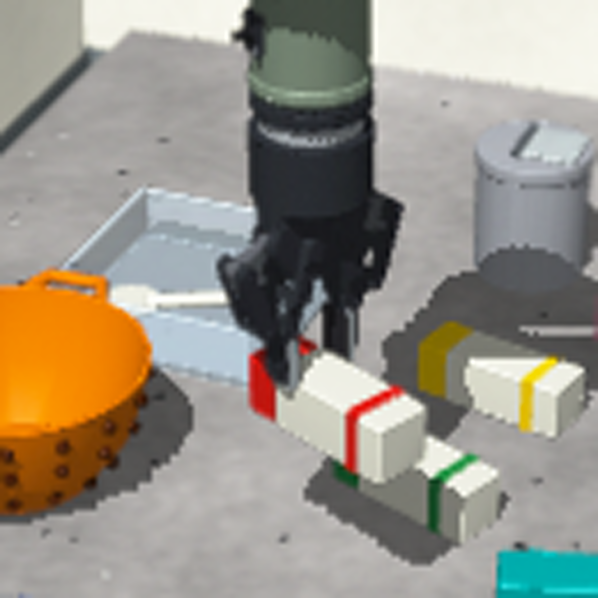

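```bash
cat > ov.py <<'E'
# overlay predicted held jar. args: tip offset along jar (mm grip from mid), depth of jar bottom below TCP
import sys
from h import *; from workcell import get_state,grab_frame
def jarbox(T,Rm,g,h):  # jar x = -tool y ? determined by sign; jar frame corners
    sgn=SG; xj=Rm@np.array([0,sgn,0]); zj=-Rm[:,2]; yj=np.cross(zj,xj)
    o=T-zj*h-xj*g
    return np.array([o+xj*a+yj*b+zj*c for a in(-.06,.06) for b in(-.021,.021) for c in(0,.042)]),o,xj
SG=1
if __name__=="__main__":
    g,h=float(sys.argv[1])/1e3,float(sys.argv[2])/1e3; n,x0,y0,w,hh,sc,o_=sys.argv[3:]; x0,y0,w,hh=map(int,(x0,y0,w,hh)); sc=float(sc)
    s=get_state(); Rm=Rot.from_euler("xyz",s["tcp_rot"]).as_matrix()
    B,o,xj=jarbox(s["tcp_pos"],Rm,g,h); print("jar o",o.round(4),"x axis",xj.round(3), "base axis pt",(B[:4].mean(0)).round(4))
    f=grab_frame(n); im=cv2.resize(f["frame"][y0:y0+hh,x0:x0+w,::-1],None,fx=sc,fy=sc,interpolation=cv2.INTER_CUBIC)
    q=(proj(f,B)-[x0,y0]+.5)*sc
    for e in((0,1),(0,2),(1,3),(2,3),(4,5),(4,6),(5,7),(6,7),(0,4),(1,5),(2,6),(3,7)): cv2.line(im,*[tuple(map(int,q[i])) for i in e],(255,0,255),1)
    cv2.imwrite("pics/"+o_,im)
E
python3 ov.py 20 22.6 side 270 130 130 130 4.6 a9.png
```

```text
jar o [ 0.5439 -0.0743  0.1283] x axis [-0.891  0.454  0.001] base axis pt [ 0.5974 -0.1015  0.1493]
```

View pics/a9.png

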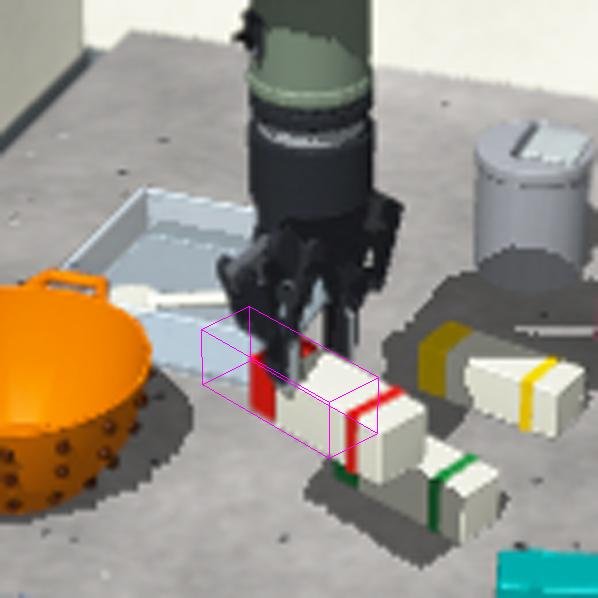

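```bash
sed -i 's/^SG=1/SG=-1/' ov.py; python3 ov.py 20 22.6 side 270 130 130 130 4.6 a9.png
```

```text
jar o [ 0.5083 -0.0561  0.1282] x axis [ 0.891 -0.454 -0.002] base axis pt [ 0.4548 -0.0289  0.1493]
```

View pics/a9.png

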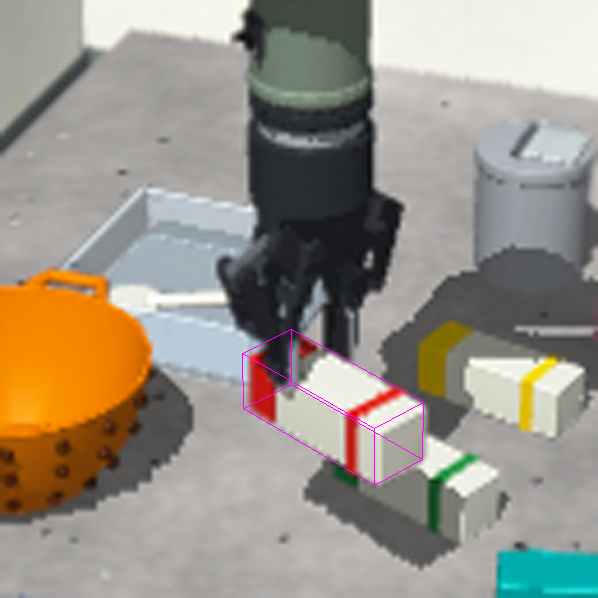

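```bash
cat > tgt.py <<'E'
import sys
from h import *; from workcell import get_state
v=np.load("rk.npy"); YAW=np.radians(49.0)
A25=np.radians(25)
def pose(k,s,c,g,h,lat=0.):
    i={1:0,2:1,3:2}[k]; x,y,a=v[2+3*i:5+3*i]
    # anchor at x=.048 in fitted frame, lateral -0.7mm
    ax,ay=.048,-.0007
    A=np.array([x+np.cos(a)*ax-np.sin(a)*ay,y+np.sin(a)*ax+np.cos(a)*ay])
    O=A-.048*np.array([np.cos(YAW),np.sin(YAW)])
    Rj=Rot.from_euler("xyz",[0,-A25,YAW]).as_matrix(); xj,yj,zj=Rj.T
    home=np.array([O[0]-.034*np.cos(YAW),O[1]-.034*np.sin(YAW),.053])
    o=home+xj*(s+60)/1e3+zj*c/1e3+yj*lat/1e3
    T=o+xj*g/1e3+zj*h/1e3
    Rt=np.c_[-yj,-xj,-zj]; return T,Rt,xj,yj,zj,home
if __name__=="__main__":
    k=int(sys.argv[1]); s,c,g,h=map(float,sys.argv[2:6]); lat=float(sys.argv[6]) if len(sys.argv)>6 else 0
    T,Rt,xj,yj,zj,home=pose(k,s,c,g,h,lat); st=get_state(); Rc=Rot.from_euler("xyz",st["tcp_rot"])
    d=(T-st["tcp_pos"])*1e3; w=(Rot.from_matrix(Rt)*Rc.inv()).as_rotvec()
    print("clock",round(st["clock"],2),"d",d.round(1),"w",w.round(3),"T",T.round(4),"tcp",st["tcp_pos"].round(4),"w",round(st["grip_width"]*1e3,1))
    e=-d; xs=np.array([xj,yj,zj]); print("rel target along slope/lat/normal",(xs@e).round(1),"F slope/lat/norm",(xs@st["ft_force"]).round(1)); print("xj",xj.round(3),"yj",yj.round(3),"zj",zj.round(3))
E
python3 tgt.py 1 60 60 22 22.6
```

```text
clock 4.7 d [159.  265.5  37.1] w [ 0.09  -0.463  1.304] T [0.6853 0.2003 0.1879] tcp [ 0.5263 -0.0652  0.1508] w 39.8
rel target along slope/lat/normal [-291.8  -54.2   95.2] F slope/lat/norm [-1.8 -0.4 -3. ]
xj [0.595 0.684 0.423] yj [-0.755  0.656  0.   ] zj [-0.277 -0.319  0.906]
```

Call:
move_arm(
  motion=[
    [10,16,25,0.01,-0.06,0.16,25],
    [30,50,35,0.02,-0.12,0.32,25],
    [50,85,45,0.03,-0.17,0.49,25],
    [75,125,50,0.045,-0.23,0.65,25],
    [100,165,50,0.055,-0.29,0.81,25],
    [120,200,45,0.067,-0.35,0.98,25],
    [140,235,40,0.08,-0.4,1.14,25],
    [159,265.5,37,0.09,-0.463,1.304,25],
    [159,265.5,37,0.09,-0.463,1.304,25],
    [159,265.5,37,0.09,-0.463,1.304,25],
  ],
)

```text
clock: 5.95
tcp_pos: [0.6844, 0.1998, 0.1861]
tcp_rot: [-2.708, 0.002, -0.716]
ft_force: [0.4, 0.6, -3.1]
grip_width: 0.0396
```

```bash
python3 tgt.py 1 60 60 22 22.6; python3 st.py; python3 ov.py 22 22.6 side 200 150 160 150 4 b1.png;  python3 ov.py 22 22.6 top 130 110 160 140 4 b2.png
```

```text
clock 5.95 d [0.9 0.5 1.8] w [ 0.001 -0.003  0.   ] T [0.6853 0.2003 0.1879] tcp [0.6844 0.1998 0.1861] w 39.6
rel target along slope/lat/normal [-1.7  0.4 -1.2] F slope/lat/norm [-0.7  0.1 -3.1]
xj [0.595 0.684 0.423] yj [-0.755  0.656  0.   ] zj [-0.277 -0.319  0.906]
5.95 tcp [684.4 199.8 186.1] rpy [-1.552e+02  1.000e-01 -4.100e+01] F [ 0.4  0.6 -3.1] w 39.6 q [0.14 0.4  1.6  0.38 0.84 0.64]
jar o [0.6775 0.1919 0.1564] x axis [0.596 0.684 0.42 ] base axis pt [0.6359 0.1442 0.1502]
jar o [0.6777 0.1918 0.1571] x axis [0.596 0.684 0.421] base axis pt [0.6362 0.1441 0.1509]
```

View pics/b1.png

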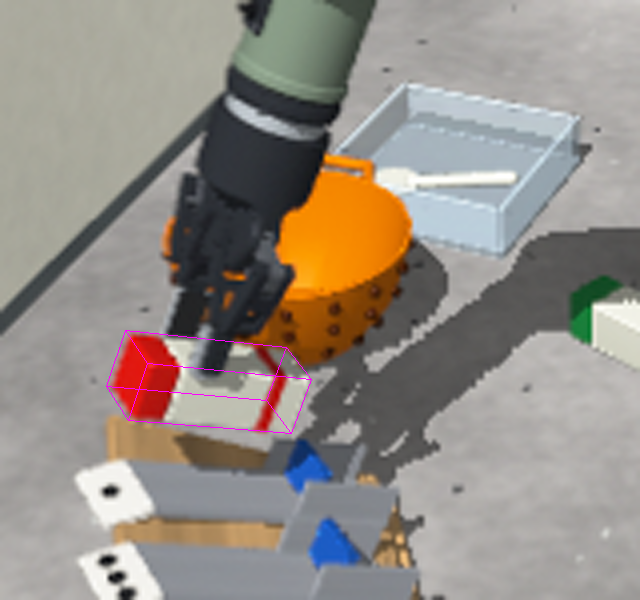

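View pics/b2.png

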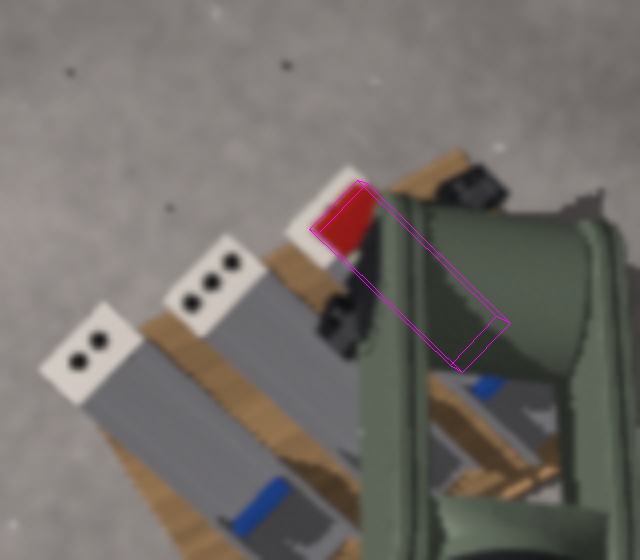

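```bash
python3 tgt.py 1 52 12 23 22.6|head -1
```

```text
clock 6.05 d [  9.7  11.2 -45.9] w [ 0.    -0.001  0.001] T [0.6945 0.2108 0.1414] tcp [0.6847 0.1996 0.1873] w 39.5
```

Call:
move_arm(
  motion=[
    [2,2,-12,0,0,0,25],
    [5,6,-25,0,0,0,25],
    [8,9,-38,0,0,0,25],
    [9.7,11.2,-46,0,0,0,25],
    [9.7,11.2,-46,0,0,0,25],
    [9.7,11.2,-46,0,0,0,25],
  ],
)

```text
clock: 6.8
tcp_pos: [0.6948, 0.2109, 0.1417]
tcp_rot: [-2.706, 0.0, -0.716]
ft_force: [-0.3, 0.6, -2.8]
grip_width: 0.0393
```

```bash
python3 tgt.py 1 52 12 23 22.6;  python3 ov.py 23 22.6 side 200 220 120 100 5 b3.png;  python3 ov.py 23 22.6 top 160 120 140 110 5 b4.png
```

```text
clock 6.8 d [-0.3 -0.1 -0.3] w [ 0.    -0.001  0.001] T [0.6945 0.2108 0.1414] tcp [0.6948 0.2109 0.1417] w 39.3
rel target along slope/lat/normal [ 0.4 -0.2  0.2] F slope/lat/norm [-1.   0.6 -2.6]
xj [0.595 0.684 0.423] yj [-0.755  0.656  0.   ] zj [-0.277 -0.319  0.906]
jar o [0.6873 0.2024 0.1115] x axis [0.595 0.684 0.422] base axis pt [0.6458 0.1547 0.1052]
jar o [0.6874 0.2023 0.1118] x axis [0.595 0.684 0.422] base axis pt [0.6459 0.1546 0.1055]
```

View pics/b3.png

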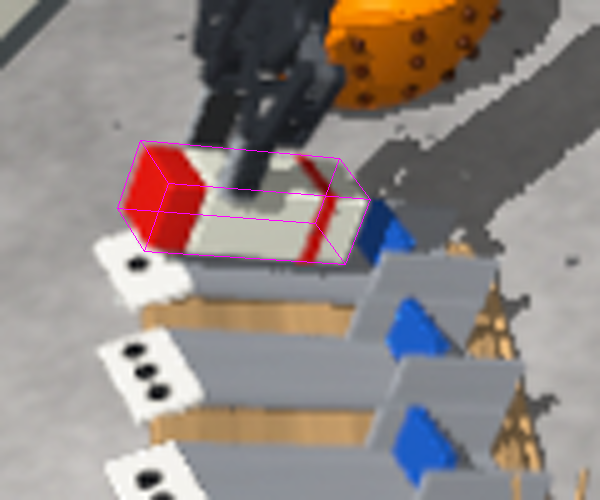

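View pics/b4.png

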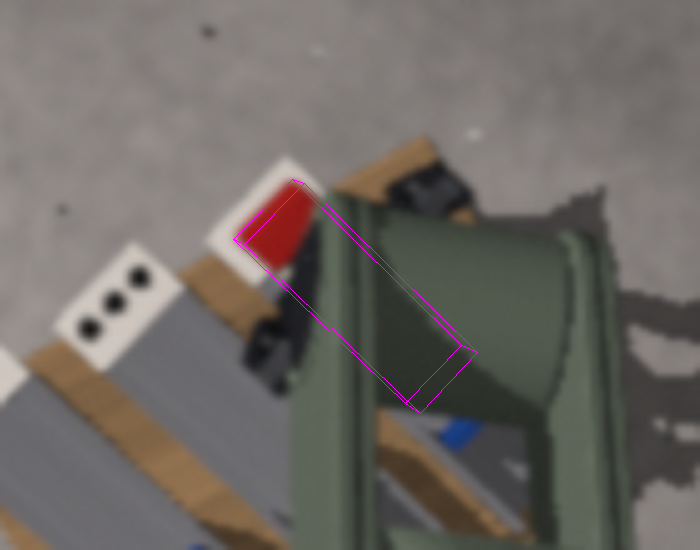

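Call:
move_arm(
  motion=[
    [1,1,-3,0,0,0,25],
    [2,2,-6,0,0,0,25],
    [2.2,2.6,-7.3,0,0,0,25],
    [2.2,2.6,-7.3,0,0,0,25],
  ],
)

```text
clock: 7.4
tcp_pos: [0.6969, 0.2135, 0.1345]
tcp_rot: [-2.706, 0.0, -0.716]
ft_force: [0.4, 0.3, -4.3]
grip_width: 0.0395
```

```bash
python3 tgt.py 1 52 4 23 22.6
```

```text
clock 7.4 d [-0.2 -0.1 -0.3] w [ 0.    -0.     0.001] T [0.6967 0.2134 0.1342] tcp [0.6969 0.2135 0.1345] w 39.5
rel target along slope/lat/normal [ 0.4 -0.1  0.2] F slope/lat/norm [-1.4 -0.1 -4.1]
xj [0.595 0.684 0.423] yj [-0.755  0.656  0.   ] zj [-0.277 -0.319  0.906]
```

Call:
move_arm(
  motion=[
    [0.3,0.3,-0.9,0,0,0,25],
    [0.6,0.6,-1.8,0,0,0,25],
    [0.6,0.6,-1.8,0,0,0,25],
  ],
)

```text
clock: 7.78
tcp_pos: [0.6975, 0.2141, 0.1326]
tcp_rot: [-2.706, 0.0, -0.716]
ft_force: [-0.2, -0.4, -2.5]
grip_width: 0.0395
```

```bash
python3 tgt.py 1 52 4 23 22.6|sed -n 2p
```

```text
rel target along slope/lat/normal [ 0.3 -0.1 -1.9] F slope/lat/norm [-1.4 -0.2 -2.1]
```

Call:
move_arm(
  motion=[
    [-1.5,-1.7,-1.1,0,0,0,25],
    [-3,-3.4,-2.1,0,0,0,25],
    [-4.5,-5.1,-3.2,0,0,0,25],
    [-6,-6.8,-4.2,0,0,0,25],
    [-6,-6.8,-4.2,0,0,0,25],
  ],
)

```text
clock: 8.4
tcp_pos: [0.6913, 0.2071, 0.1283]
tcp_rot: [-2.706, 0.001, -0.716]
ft_force: [0.3, 0.4, -2.3]
grip_width: 0.0395
```

```bash
python3 tgt.py 1 52 4 23 22.6|sed -n 2p
```

```text
rel target along slope/lat/normal [-10.   -0.   -1.9] F slope/lat/norm [-0.5  0.  -2.3]
```

Call:
move_arm(
  motion=[
    [-1.2,-1.4,-0.8,0,0,0,25],
    [-2.4,-2.7,-1.7,0,0,0,25],
    [-3.6,-4.1,-2.5,0,0,0,25],
    [-4.8,-5.5,-3.4,0,0,0,25],
    [-4.8,-5.5,-3.4,0,0,0,25],
  ],
)

```text
clock: 9.02
tcp_pos: [0.6863, 0.2015, 0.1247]
tcp_rot: [-2.706, 0.001, -0.717]
ft_force: [0.8, -0.2, -1.7]
grip_width: 0.0396
```

```bash
python3 tgt.py 1 52 4 23 22.6|sed -n 2p;  python3 ov.py 23 22.6 side 200 220 120 100 5 b5.png;
```

```text
rel target along slope/lat/normal [-18.3   0.   -1.9] F slope/lat/norm [-0.4 -0.8 -1.7]
jar o [0.6788 0.1929 0.0945] x axis [0.596 0.683 0.422] base axis pt [0.6373 0.1452 0.0883]
```

View pics/b5.png

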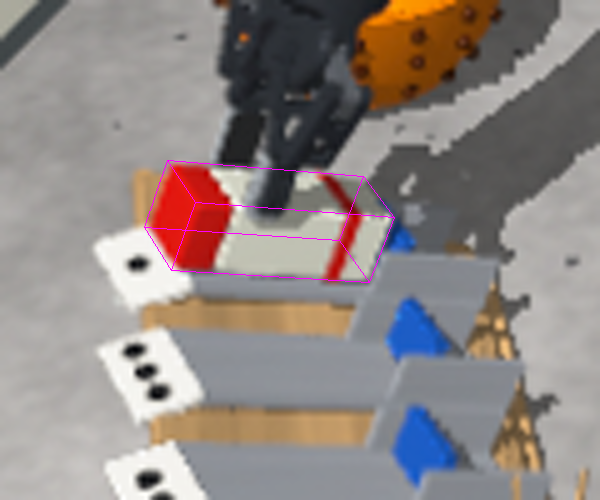

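Call:
move_arm(
  motion=[
    [-0.6,-0.7,-0.4,0,0,0,25],
    [-1.2,-1.4,-0.8,0,0,0,25],
    [-1.8,-2.1,-1.3,0,0,0,25],
    [-2.4,-2.7,-1.7,0,0,0,25],
    [-3,-3.4,-2.1,0,0,0,25],
    [-3,-3.4,-2.1,0,0,0,25],
  ],
)

```text
clock: 9.82
tcp_pos: [0.6834, 0.1981, 0.1227]
tcp_rot: [-2.706, 0.001, -0.717]
ft_force: [0.3, -0.2, -3.4]
grip_width: 0.0396
```

```bash
python3 tgt.py 1 52 4 23 22.6|sed -n 2p
```

```text
rel target along slope/lat/normal [-23.2  -0.   -1.8] F slope/lat/norm [-1.4 -0.4 -3.1]
```

Call:
move_arm(
  motion=[
    [-0.8,-0.9,-0.5,0,0,0,25],
    [-1.5,-1.7,-1.1,0,0,0,25],
    [-2.3,-2.6,-1.6,0,0,0,25],
    [-3,-3.4,-2.1,0,0,0,25],
    [-3,-3.4,-2.1,0,0,0,25],
  ],
)

```text
clock: 10.45
tcp_pos: [0.6806, 0.1949, 0.1209]
tcp_rot: [-2.705, 0.001, -0.717]
ft_force: [0.9, 1.3, -2.0]
grip_width: 0.0394
```

```bash
python3 tgt.py 1 52 4 23 22.6|sed -n 2p
```

```text
rel target along slope/lat/normal [-27.8  -0.   -1.7] F slope/lat/norm [ 0.6  0.2 -2.5]
```

Call:
move_arm(
  motion=[
    [-0.6,-0.7,-0.4,0,0,0,25],
    [-1.2,-1.4,-0.8,0,0,0,25],
    [-1.8,-2.1,-1.3,0,0,0,25],
    [-1.8,-2.1,-1.3,0,0,0,25],
  ],
)

```text
clock: 10.95
tcp_pos: [0.6803, 0.1941, 0.1215]
tcp_rot: [-2.701, -0.0, -0.718]
ft_force: [2.4, 6.7, 1.1]
grip_width: 0.0393
```

```bash
python3 tgt.py 1 52 4 23 22.6|sed -n 2p; python3 pic.py side 230 220 80 80 7 b6.png
```

```text
rel target along slope/lat/normal [-28.3  -0.3  -0.8] F slope/lat/norm [ 6.4  2.6 -1.8]
```

View pics/b6.png

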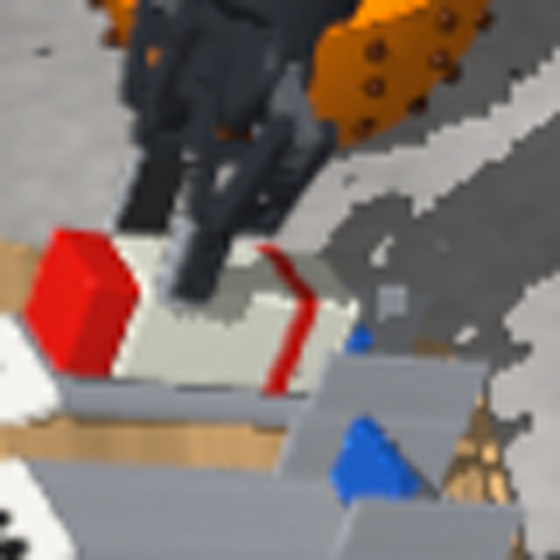

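Call:
move_arm(
  motion=[
    [-1.2,-1.4,-1.0,0,0,0,25],
    [-2.1,-2.4,-1.6,0,0,0,25],
    [-2.7,-3.1,-2.2,0,0,0,25],
    [-3.3,-3.8,-2.7,0,0,0,25],
    [-3.9,-4.4,-3.1,0,0,0,25],
    [-4.5,-5.1,-3.5,0,0,0,25],
    [-4.5,-5.1,-3.5,0,0,0,25],
  ],
)

```text
clock: 11.88
tcp_pos: [0.6773, 0.1904, 0.1199]
tcp_rot: [-2.696, -0.001, -0.719]
ft_force: [2.8, 6.2, 0.8]
grip_width: 0.0394
```

```bash
python3 tgt.py 1 52 4 23 22.6|sed -n 2p
```

```text
rel target along slope/lat/normal [-33.3  -0.5  -0.2] F slope/lat/norm [ 6.3  1.9 -2. ]
```

Call:
move_arm(
  motion=[
    [-1.2,-1.4,-1.2,0,0,0,25],
    [-2.1,-2.4,-2.0,0,0,0,25],
    [-2.7,-3.1,-2.5,0,0,0,25],
    [-3.3,-3.8,-3.0,0,0,0,25],
    [-3.9,-4.4,-3.4,0,0,0,25],
    [-4.5,-5.1,-3.8,0,0,0,25],
    [-5.1,-5.8,-4.2,0,0,0,25],
    [-5.1,-5.8,-4.2,0,0,0,25],
  ],
)

```text
clock: 12.88
tcp_pos: [0.6744, 0.1866, 0.1184]
tcp_rot: [-2.69, -0.002, -0.721]
ft_force: [3.3, 9.0, 2.2]
grip_width: 0.0398
```

```bash
python3 tgt.py 1 52 4 23 22.6
```

```text
clock 12.88 d [22.3 26.8 15.7] w [-0.01   0.012  0.005] T [0.6967 0.2134 0.1342] tcp [0.6744 0.1866 0.1184] w 39.8
rel target along slope/lat/normal [-38.2  -0.7   0.5] F slope/lat/norm [ 9.   3.4 -1.8]
xj [0.595 0.684 0.423] yj [-0.755  0.656  0.   ] zj [-0.277 -0.319  0.906]
```

Call:
move_arm(
  motion=[
    [-1.5,-1.7,-1.2,0,0,0,25],
    [-2.4,-2.7,-2.0,0,0,0,25],
    [-3,-3.4,-2.4,0,0,0,25],
    [-3.6,-4.1,-2.8,0,0,0,25],
    [-3.6,-4.1,-2.8,0,0,0,25],
  ],
)

```text
clock: 13.5
tcp_pos: [0.674, 0.1856, 0.1198]
tcp_rot: [-2.68, -0.004, -0.723]
ft_force: [5.6, 11.6, 4.6]
grip_width: 0.0396
```

```bash
python3 tgt.py 1 52 4 23 22.6;python3 ov.py 23 22.6 side 210 220 100 100 6 b7.png
```

```text
clock 13.5 d [22.6 27.8 14.4] w [-0.016  0.02   0.008] T [0.6967 0.2134 0.1342] tcp [0.674  0.1856 0.1198] w 39.6
rel target along slope/lat/normal [-38.6  -1.1   2.1] F slope/lat/norm [13.3  3.4 -1.1]
xj [0.595 0.684 0.423] yj [-0.755  0.656  0.   ] zj [-0.277 -0.319  0.906]
jar o [0.6671 0.1776 0.0893] x axis [0.591 0.672 0.445] base axis pt [0.6254 0.1303 0.0814]
```

View pics/b7.png

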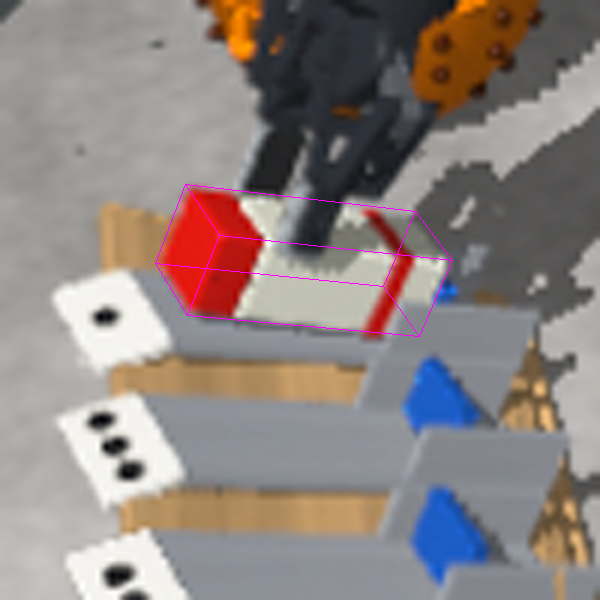

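Call:
move_arm(
  motion=[
    [0.2,0.2,-1.3,-0.005,0.006,0.002,25],
    [0.5,0.5,-2.3,-0.01,0.013,0.005,25],
    [0.7,0.8,-3.2,-0.016,0.02,0.008,25],
    [1,1.1,-4.1,-0.016,0.02,0.008,25],
    [1.2,1.4,-5,-0.016,0.02,0.008,25],
    [1.2,1.4,-5,-0.016,0.02,0.008,25],
  ],
)

```text
clock: 14.3
tcp_pos: [0.6764, 0.187, 0.1156]
tcp_rot: [-2.703, -0.001, -0.716]
ft_force: [3.5, 4.9, 1.8]
grip_width: 0.0392
```

```bash
python3 tgt.py 1 52 4 23 22.6|head -2
```

```text
clock 14.3 d [20.3 26.3 18.5] w [-0.001  0.002  0.001] T [0.6967 0.2134 0.1342] tcp [0.6764 0.187  0.1156] w 39.2
rel target along slope/lat/normal [-37.9  -2.   -2.8] F slope/lat/norm [ 6.2  0.6 -0.9]
```

Call:
move_arm(
  motion=[
    [-0.2,0.6,-0.9,0,0,0,25],
    [0,0.9,-1.8,0,0,0,25],
    [0,1.2,-2.7,0,0,0,25],
    [0,1.2,-2.7,0,0,0,25],
  ],
)

```text
clock: 14.8
tcp_pos: [0.6768, 0.1876, 0.1145]
tcp_rot: [-2.702, -0.003, -0.717]
ft_force: [-1.0, -0.4, 8.4]
grip_width: 0.0394
```

```bash
python3 tgt.py 1 52 4 23 22.6|head -2
```

```text
clock 14.8 d [19.8 25.8 19.7] w [-0.001  0.004  0.001] T [0.6967 0.2134 0.1342] tcp [0.6768 0.1876 0.1145] w 39.4
rel target along slope/lat/normal [-37.8  -1.9  -4.1] F slope/lat/norm [2.7 0.5 8. ]
```

Call:
move_arm(
  motion=[
    [0,0,0,0,0,0,45],
    [0,0,0,0,0,0,55],
    [0,0,0,0,0,0,65],
    [0,0,0,0,0,0,72],
    [0,0,0,0,0,0,72],
  ],
)

```text
clock: 15.42
tcp_pos: [0.6766, 0.1874, 0.1141]
tcp_rot: [-2.703, -0.003, -0.716]
ft_force: [0.7, 0.0, 1.1]
grip_width: 0.0613
```

```bash
python3 tgt.py 1 52 4 23 22.6|head -2;python3 ov.py 23 22.6 side 210 220 100 100 6 b8.png
```

```text
clock 15.43 d [20.  26.  20.1] w [-0.     0.004  0.001] T [0.6967 0.2134 0.1342] tcp [0.6766 0.1874 0.1141] w 61.3
rel target along slope/lat/normal [-38.2  -1.9  -4.3] F slope/lat/norm [ 0.9 -0.5  0.8]
jar o [0.6693 0.1789 0.0839] x axis [0.594 0.683 0.425] base axis pt [0.6278 0.1312 0.0774]
```

View pics/b8.png

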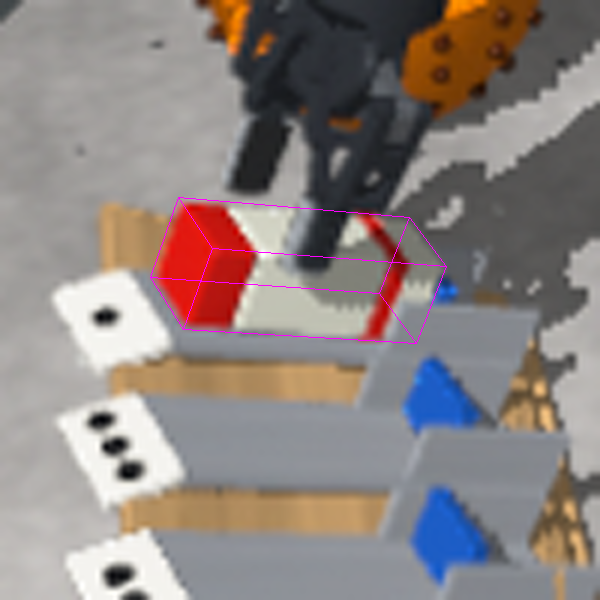

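Call:
move_arm(
  motion=[
    [-3,-3.5,10,0,0,0,72],
    [-10,-11,30,0,0,0,72],
    [-19,-22,63,0,0,0,85],
    [-25,-40,100,0,0,0,95],
    [-25,-40,100,0,0,0,95],
  ],
)

```text
clock: 16.1
tcp_pos: [0.6534, 0.1462, 0.2203]
tcp_rot: [-2.696, -0.01, -0.718]
ft_force: [0.7, 0.5, -0.9]
grip_width: 0.0809
```

```bash
cat > gj.py <<'E'
import sys
from h import *; from workcell import get_state
x,y,a,z=map(float,sys.argv[1:5]); a=np.radians(a)
xj=np.array([np.cos(a),np.sin(a),0]); zj=np.array([0,0,1.]); yj=np.cross(zj,xj); Rt=np.c_[-yj,-xj,-zj]
T=np.array([x,y,z])+xj*22*1; st=get_state(); print((T-st["tcp_pos"]*1e3).round(1),(Rot.from_matrix(Rt)*Rot.from_euler("xyz",st["tcp_rot"]).inv()).as_rotvec().round(3),st["q"].round(2),st["clock"])
E
python3 gj.py 474.6 -317.8 -15.5 90; python3 pic.py top 150 130 130 110 6 b9.png;python3 pic.py side 210 220 100 100 6 b10.png
```

```text
[-157.6 -469.8 -130.3] [-0.125  0.453 -1.106] [0.05 0.31 1.65 0.4  0.89 0.56] 16.1
```

View pics/b10.png

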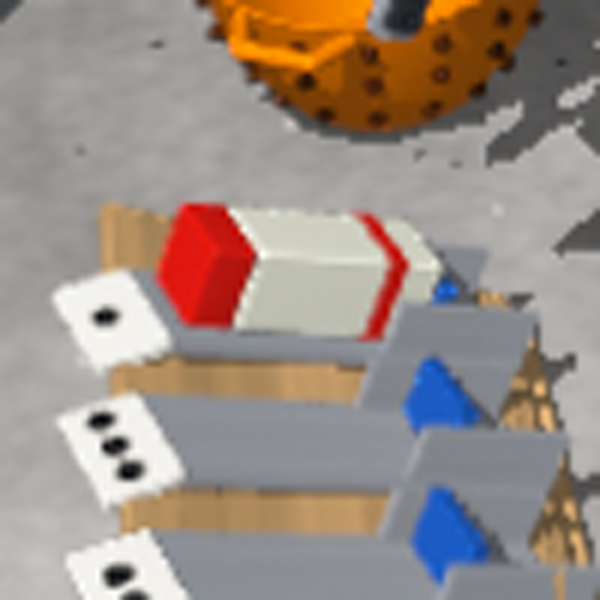

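View pics/b9.png

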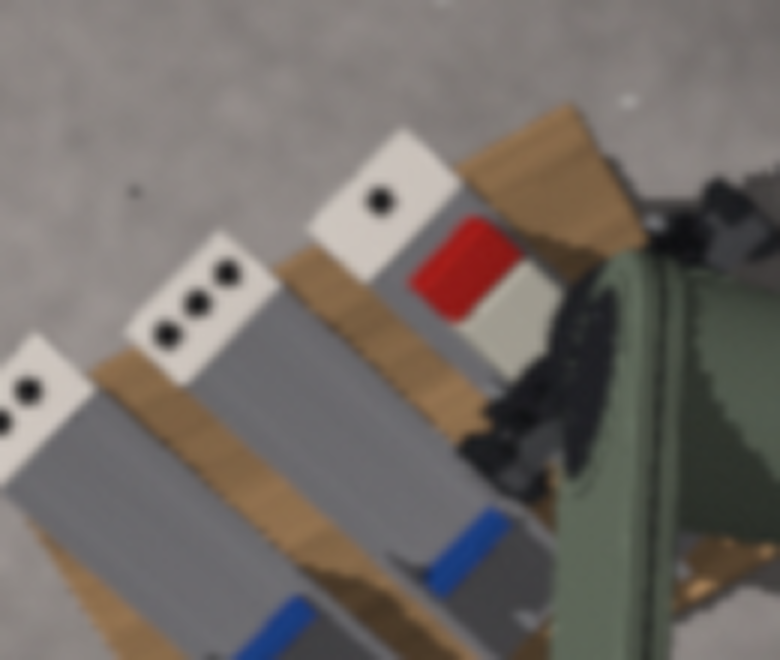

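Call:
move_arm(
  motion=[
    [-18,-55,0,-0.015,0.055,-0.13,95],
    [-36,-110,0,-0.03,0.11,-0.26,95],
    [-55,-165,0,-0.045,0.165,-0.4,95],
    [-75,-220,-10,-0.06,0.22,-0.53,95],
    [-93,-275,-30,-0.075,0.275,-0.66,95],
    [-112,-330,-50,-0.09,0.33,-0.8,95],
    [-130,-385,-80,-0.105,0.38,-0.93,95],
    [-145,-430,-100,-0.115,0.42,-1.03,95],
    [-157.5,-470,-120,-0.125,0.453,-1.106,95],
    [-157.5,-470,-130,-0.125,0.453,-1.106,95],
  ],
)

```text
clock: 17.45
tcp_pos: [0.4927, -0.3243, 0.0832]
tcp_rot: [3.133, 0.007, -1.846]
ft_force: [-0.3, 0.7, -0.2]
grip_width: 0.081
```

```bash
python3 gj.py 474.6 -317.8 -15.5 45
```

```text
[  3.1   0.6 -38.2] [-0.009 -0.007  0.004] [-0.6   0.46  1.71  0.    0.98  1.24] 17.45
```

Call:
move_arm(
  motion=[
    [3,0.6,-20,-0.009,-0.007,0.004,95],
    [3,0.6,-45,-0.009,-0.007,0.004,95],
    [3,0.6,-60,-0.009,-0.007,0.004,95],
    [3,0.6,-61.5,-0.009,-0.007,0.004,85],
    [3,0.6,-61.5,-0.009,-0.007,0.004,80],
  ],
)

```text
clock: 18.08
tcp_pos: [0.4962, -0.3237, 0.0223]
tcp_rot: [-3.14, -0.0, -1.841]
ft_force: [-0.1, -0.1, 0.2]
grip_width: 0.0683
```

```bash
python3 gj.py 474.6 -317.8 -15.5 22;python3 pic.py side 320 150 100 100 6 d1.png;python3 pic.py top 380 220 100 100 6 d2.png
```

```text
[-0.4 -0.  -0.3] [ 0.001  0.001 -0.   ] [-0.6   0.53  1.77 -0.    0.84  1.24] 18.075
```

View pics/d1.png

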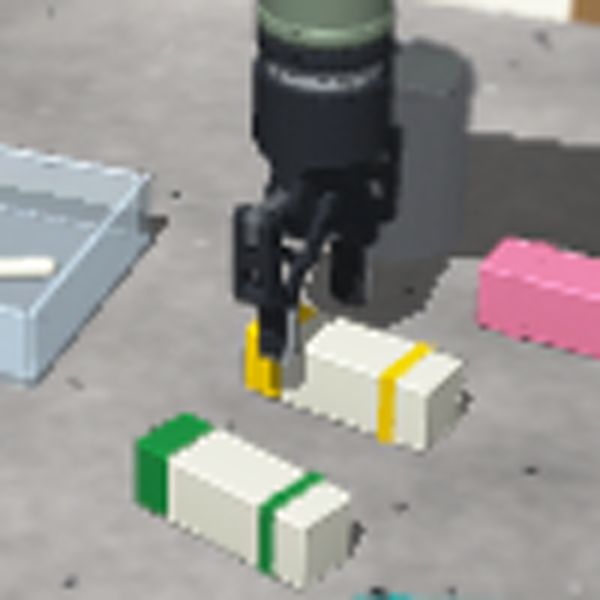

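View pics/d2.png

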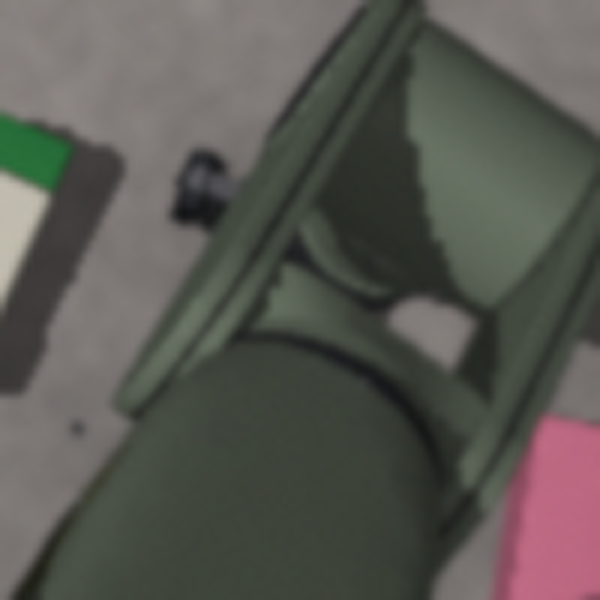

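Call:
move_arm(
  motion=[
    [0,0,0,0,0,0,60],
    [0,0,0,0,0,0,40],
    [0,0,0,0,0,0,30],
    [0,0,0,0,0,0,25],
    [0,0,0,0,0,0,25],
  ],
)

```text
clock: 18.8
tcp_pos: [0.4969, -0.3245, 0.024]
tcp_rot: [-3.138, -0.002, -1.841]
ft_force: [-0.7, 0.7, 5.3]
grip_width: 0.0392
```

Call:
move_arm(
  motion=[
    [0,0,10,0,0,0,25],
    [0,0,50,0,0,0,25],
    [0,0,110,0,0,0,25],
    [0,0,150,0,0,0,25],
    [0,0,150,0,0,0,25],
  ],
)

```text
clock: 19.42
tcp_pos: [0.4985, -0.3256, 0.1779]
tcp_rot: [-3.13, -0.004, -1.841]
ft_force: [0.2, -0.2, -4.0]
grip_width: 0.0391
```

```bash
python3 ov.py 22 23 side 320 120 120 100 5 d3.png; python3 tgt.py 2 60 60 24 23
```

```text
jar o [ 0.4776 -0.3199  0.1546] x axis [ 0.964 -0.267  0.012] base axis pt [ 0.4195 -0.3037  0.1749]
clock 19.48 d [ 96.  675.5  14. ] w [ 0.133 -0.433  1.108] T [0.5931 0.3508 0.1891] tcp [ 0.4971 -0.3246  0.1751] w 38.9
rel target along slope/lat/normal [-525.  -370.7  229.4] F slope/lat/norm [-1.4  0.1 -2.5]
xj [0.595 0.684 0.423] yj [-0.755  0.656  0.   ] zj [-0.277 -0.319  0.906]
```

View pics/d3.png

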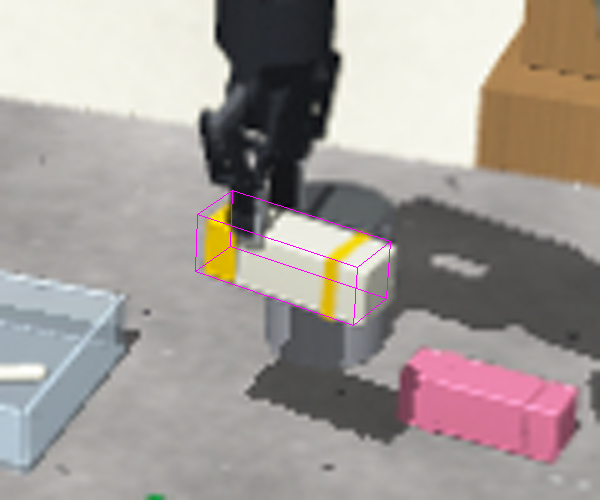

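Call:
move_arm(
  motion=[
    [7,50,20,0.01,-0.035,0.09,25],
    [14,100,40,0.02,-0.07,0.18,25],
    [22,155,55,0.03,-0.11,0.28,25],
    [30,210,60,0.043,-0.15,0.37,25],
    [38,270,60,0.053,-0.18,0.46,25],
    [46,330,60,0.065,-0.22,0.55,25],
    [55,390,60,0.077,-0.26,0.65,25],
    [64,450,60,0.09,-0.3,0.75,25],
    [72,510,60,0.1,-0.34,0.85,25],
    [80,565,60,0.11,-0.38,0.95,25],
  ],
)

```text
clock: 20.72
tcp_pos: [0.5752, 0.2419, 0.2316]
tcp_rot: [-2.76, 0.026, -0.871]
ft_force: [0.1, -0.4, -2.9]
grip_width: 0.0388
```

```bash
python3 tgt.py 2 60 45 24 23
```

```text
clock 20.73 d [ 22.  113.7 -56.1] w [ 0.02  -0.058  0.155] T [0.5972 0.3556 0.1755] tcp [0.5752 0.2419 0.2316] w 38.8
rel target along slope/lat/normal [-67.2 -58.   93.2] F slope/lat/norm [-1.5 -0.3 -2.5]
xj [0.595 0.684 0.423] yj [-0.755  0.656  0.   ] zj [-0.277 -0.319  0.906]
```

Call:
move_arm(
  motion=[
    [10,50,0,0.01,-0.03,0.08,25],
    [18,90,-5,0.02,-0.058,0.155,25],
    [22,113.7,-20,0.02,-0.058,0.155,25],
    [22,113.7,-40,0.02,-0.058,0.155,25],
    [22,113.7,-56,0.02,-0.058,0.155,25],
    [22,113.7,-56,0.02,-0.058,0.155,25],
  ],
)

```text
clock: 21.48
tcp_pos: [0.5957, 0.3544, 0.1723]
tcp_rot: [-2.711, 0.002, -0.716]
ft_force: [-0.3, -0.3, -2.3]
grip_width: 0.039
```

```bash
python3 tgt.py 2 52 12 25 23;python3 ov.py 25 23 side 180 230 140 120 5 d4.png; python3 ov.py 25 23 top 110 130 140 110 5 d5.png
```

```text
clock 21.48 d [  6.5   6.9 -29.6] w [ 0.003 -0.005  0.001] T [0.6022 0.3614 0.1426] tcp [0.5957 0.3544 0.1723] w 39.0
rel target along slope/lat/normal [ 3.9  0.3 30.9] F slope/lat/norm [-1.3  0.  -1.9]
xj [0.595 0.684 0.423] yj [-0.755  0.656  0.   ] zj [-0.277 -0.319  0.906]
jar o [0.5871 0.3446 0.1409] x axis [0.597 0.685 0.417] base axis pt [0.5455 0.2969 0.1349]
jar o [0.5882 0.3451 0.1428] x axis [0.596 0.684 0.421] base axis pt [0.5467 0.2974 0.1366]
```

View pics/d4.png

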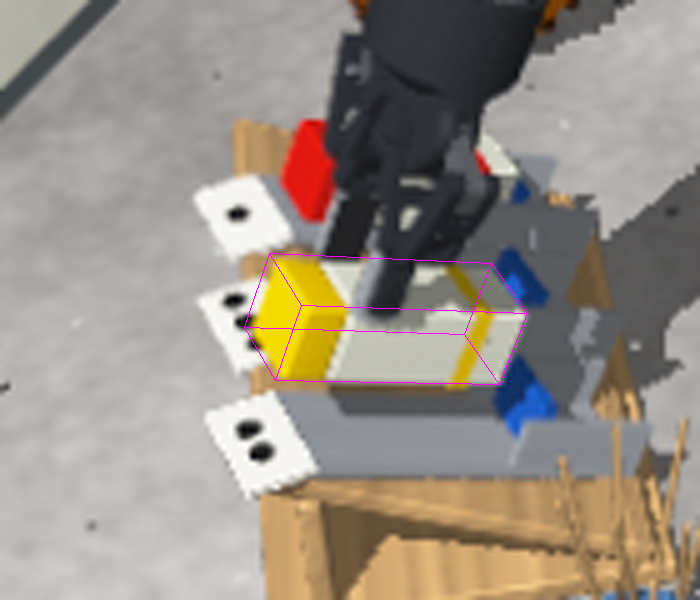

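View pics/d5.png

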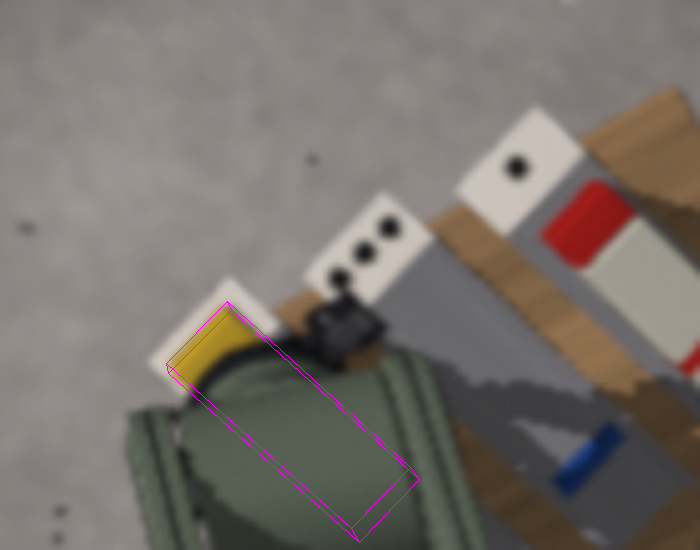

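```bash
python3 tgt.py 2 46 2.5 25 23|head -1
```

```text
clock 21.57 d [  3.8   5.1 -44. ] w [0.    0.    0.001] T [0.6013 0.3603 0.1315] tcp [0.5975 0.3552 0.1755] w 39.2
```

Call:
move_arm(
  motion=[
    [1,1.3,-11,0,0,0,25],
    [2,2.6,-22,0,0,0,25],
    [3,4,-33,0,0,0,25],
    [3.5,4.6,-39,0,0,0,25],
    [3.8,5.1,-44,0,0,0,25],
    [3.8,5.1,-44,0,0,0,25],
  ],
)

```text
clock: 22.32
tcp_pos: [0.6012, 0.3603, 0.1312]
tcp_rot: [-2.706, -0.0, -0.716]
ft_force: [0.8, -0.9, -3.4]
grip_width: 0.0388
```

```bash
python3 tgt.py 2 46 2.5 25 23|head -2;python3 ov.py 25 23 side 180 230 140 120 5 d6.png
```

```text
clock 22.32 d [ 0.1 -0.   0.3] w [ 0.001 -0.     0.001] T [0.6013 0.3603 0.1315] tcp [0.6012 0.3603 0.1312] w 38.8
rel target along slope/lat/normal [-0.2  0.1 -0.3] F slope/lat/norm [-1.5 -1.2 -3. ]
jar o [0.5927 0.3505 0.0998] x axis [0.595 0.684 0.422] base axis pt [0.5512 0.3028 0.0935]
```

View pics/d6.png

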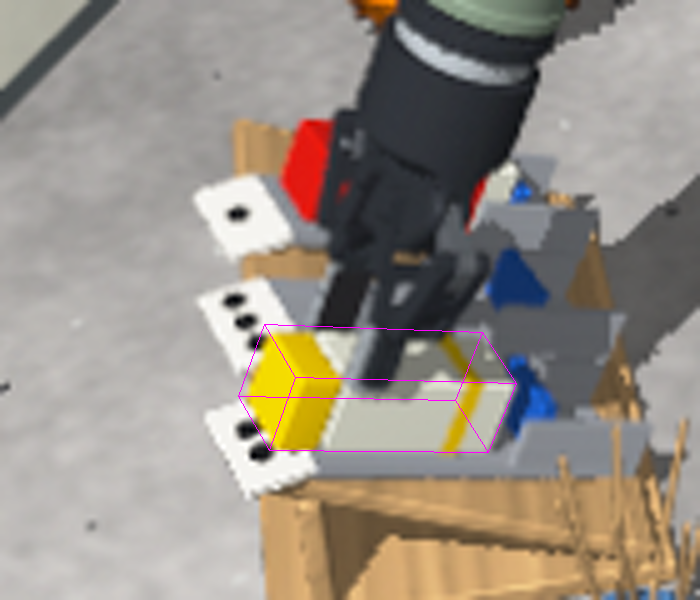

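Call:
move_arm(
  motion=[
    [-1.5,-1.7,-1.1,0,0,0,25],
    [-3,-3.4,-2.1,0,0,0,25],
    [-4.5,-5.1,-3.2,0,0,0,25],
    [-6,-6.8,-4.2,0,0,0,25],
    [-7.5,-8.6,-5.3,0,0,0,25],
    [-9,-10.3,-6.4,0,0,0,25],
    [-10.5,-12,-7.4,0,0,0,25],
    [-11.9,-13.7,-8.4,0,0,0,25],
    [-11.9,-13.7,-8.4,0,0,0,25],
  ],
)

```text
clock: 23.5
tcp_pos: [0.59, 0.347, 0.1238]
tcp_rot: [-2.703, -0.001, -0.717]
ft_force: [1.1, 1.6, -1.6]
grip_width: 0.0393
```

```bash
python3 tgt.py 2 46 2.5 25 23|head -2
```

```text
clock 23.5 d [11.2 13.3  7.6] w [-0.001  0.002  0.001] T [0.6013 0.3603 0.1315] tcp [0.59   0.347  0.1238] w 39.3
rel target along slope/lat/normal [-19.   -0.2   0.4] F slope/lat/norm [ 1.1  0.2 -2.3]
```

Call:
move_arm(
  motion=[
    [-0.9,-1,-0.8,0,0,0,25],
    [-1.5,-1.7,-1.3,0,0,0,25],
    [-2.1,-2.4,-1.8,0,0,0,25],
    [-2.7,-3.1,-2.2,0,0,0,25],
    [-3.3,-3.8,-2.6,0,0,0,25],
    [-3.9,-4.4,-3,0,0,0,25],
    [-4.5,-5.1,-3.4,0,0,0,25],
  ],
)

```text
clock: 24.38
tcp_pos: [0.5877, 0.3436, 0.1228]
tcp_rot: [-2.697, -0.002, -0.719]
ft_force: [3.2, 6.8, 1.2]
grip_width: 0.0389
```

```bash
python3 tgt.py 2 46 2.5 25 23|head -2; python3 ov.py 25 23 side 210 250 100 100 6 d7.png
```

```text
clock 24.38 d [13.6 16.7  8.6] w [-0.005  0.007  0.003] T [0.6013 0.3603 0.1315] tcp [0.5877 0.3436 0.1228] w 38.9
rel target along slope/lat/normal [-23.2  -0.7   1.3] F slope/lat/norm [ 7.  2. -2.]
jar o [0.5794 0.334  0.0913] x axis [0.594 0.68  0.43 ] base axis pt [0.5378 0.2864 0.0845]
```

View pics/d7.png

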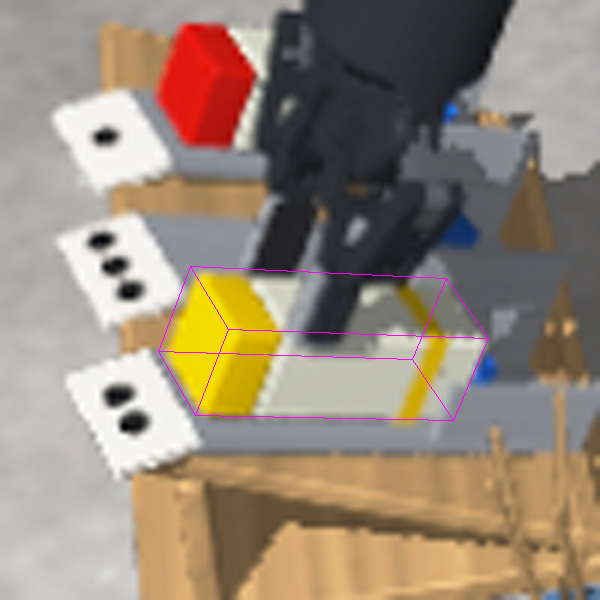

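Call:
move_arm(
  motion=[
    [-1.5,-1.7,-1.4,0,0,0,25],
    [-2.4,-2.7,-2.1,0,0,0,25],
    [-3,-3.4,-2.6,0,0,0,25],
    [-3.6,-4.1,-3,0,0,0,25],
    [-4.2,-4.8,-3.5,0,0,0,25],
    [-4.8,-5.5,-3.9,0,0,0,25],
    [-5.4,-6.2,-4.3,0,0,0,25],
    [-5.4,-6.2,-4.3,0,0,0,25],
  ],
)

```text
clock: 25.42
tcp_pos: [0.584, 0.3389, 0.1207]
tcp_rot: [-2.691, -0.003, -0.72]
ft_force: [2.0, 6.3, 0.2]
grip_width: 0.0391
```

```bash
python3 tgt.py 2 46 2.5 25 23|head -2
```

```text
clock 25.43 d [17.2 21.3 10.8] w [-0.009  0.012  0.005] T [0.6013 0.3603 0.1315] tcp [0.584  0.3389 0.1207] w 39.1
rel target along slope/lat/normal [-29.4  -1.    1.8] F slope/lat/norm [ 5.6  2.7 -2.4]
```

Call:
move_arm(
  motion=[
    [-1.5,-1.5,-1.8,-0.003,0.004,0.001,25],
    [-2.3,-2.5,-2.6,-0.006,0.008,0.003,25],
    [-2.9,-3.2,-3.2,-0.006,0.008,0.003,25],
    [-3.5,-3.9,-3.7,-0.006,0.008,0.003,25],
    [-4.1,-4.6,-4.2,-0.006,0.008,0.003,25],
    [-4.7,-5.3,-4.6,-0.006,0.008,0.003,25],
    [-5.1,-5.8,-4.9,-0.006,0.008,0.003,25],
    [-5.1,-5.8,-4.9,-0.006,0.008,0.003,25],
  ],
)

```text
clock: 26.42
tcp_pos: [0.5838, 0.3376, 0.1217]
tcp_rot: [-2.685, -0.003, -0.722]
ft_force: [4.2, 15.1, 5.4]
grip_width: 0.0387
```

```bash
python3 tgt.py 2 46 2.5 25 23|head -2
```

```text
clock 26.43 d [17.4 22.6  9.8] w [-0.013  0.015  0.006] T [0.6013 0.3603 0.1315] tcp [0.5838 0.3376 0.1217] w 38.7
rel target along slope/lat/normal [-30.   -1.7   3.2] F slope/lat/norm [15.2  6.7 -1.1]
```

Call:
move_arm(
  motion=[
    [0.2,0.3,-1.3,-0.005,0.006,0.002,25],
    [0.4,0.7,-2.5,-0.01,0.012,0.004,25],
    [0.6,1,-3.6,-0.013,0.015,0.006,25],
    [0.8,1.4,-4.5,-0.013,0.015,0.006,25],
    [1,1.8,-5.4,-0.013,0.015,0.006,25],
    [1,1.8,-5.4,-0.013,0.015,0.006,25],
  ],
)

```text
clock: 27.18
tcp_pos: [0.5861, 0.3396, 0.1177]
tcp_rot: [-2.702, -0.002, -0.716]
ft_force: [0.9, 2.5, 4.5]
grip_width: 0.0385
```

```bash
python3 tgt.py 2 46 2.5 25 23|head -2
```

```text
clock 27.18 d [15.2 20.7 13.7] w [-0.002  0.003  0.001] T [0.6013 0.3603 0.1315] tcp [0.5861 0.3396 0.1177] w 38.5
rel target along slope/lat/normal [-29.   -2.1  -1.6] F slope/lat/norm [4.1 1.  3.1]
```

Call:
move_arm(
  motion=[
    [-0.5,1,-0.8,0,0,0,25],
    [-0.3,1.1,-1.8,0,0,0,25],
    [-0.3,1.1,-1.8,0,0,0,25],
  ],
)

```text
clock: 27.55
tcp_pos: [0.5862, 0.3398, 0.1178]
tcp_rot: [-2.701, -0.003, -0.717]
ft_force: [-2.0, -3.4, 11.9]
grip_width: 0.0391
```

```bash
python3 tgt.py 2 46 2.5 25 23|head -2
```

```text
clock 27.55 d [15.1 20.5 13.7] w [-0.002  0.005  0.001] T [0.6013 0.3603 0.1315] tcp [0.5862 0.3398 0.1178] w 39.1
rel target along slope/lat/normal [-28.8  -2.   -1.7] F slope/lat/norm [ 1.5 -0.7 12.5]
```

Call:
move_arm(
  motion=[
    [0,0,0,0,0,0,45],
    [0,0,0,0,0,0,55],
    [0,0,0,0,0,0,65],
    [0,0,0,0,0,0,72],
    [0,0,0,0,0,0,72],
  ],
)

```text
clock: 28.18
tcp_pos: [0.5859, 0.3397, 0.1173]
tcp_rot: [-2.701, -0.003, -0.716]
ft_force: [0.3, 0.4, 0.6]
grip_width: 0.0611
```

Call:
move_arm(
  motion=[
    [-3,-3.5,10,0,0,0,72],
    [-10,-11,30,0,0,0,72],
    [-19,-22,63,0,0,0,85],
    [-25,-60,110,0,0,0,95],
    [-25,-110,115,0,0,0,95],
    [-25,-120,115,0,0,0,95],
  ],
)

```text
clock: 28.92
tcp_pos: [0.5611, 0.2174, 0.2343]
tcp_rot: [-2.7, -0.005, -0.719]
ft_force: [-0.1, -0.4, 0.2]
grip_width: 0.0813
```

```bash
python3 gj.py 493.3 -178.3 -24.1 90; python3 pic.py top 130 130 160 120 5 e1.png;python3 pic.py side 210 220 110 110 5.4 e2.png
```

```text
[ -47.7 -404.6 -144.3] [-0.096  0.463 -1.251] [0.21 0.18 1.8  0.35 0.83 0.73] 28.925
```

View pics/e1.png

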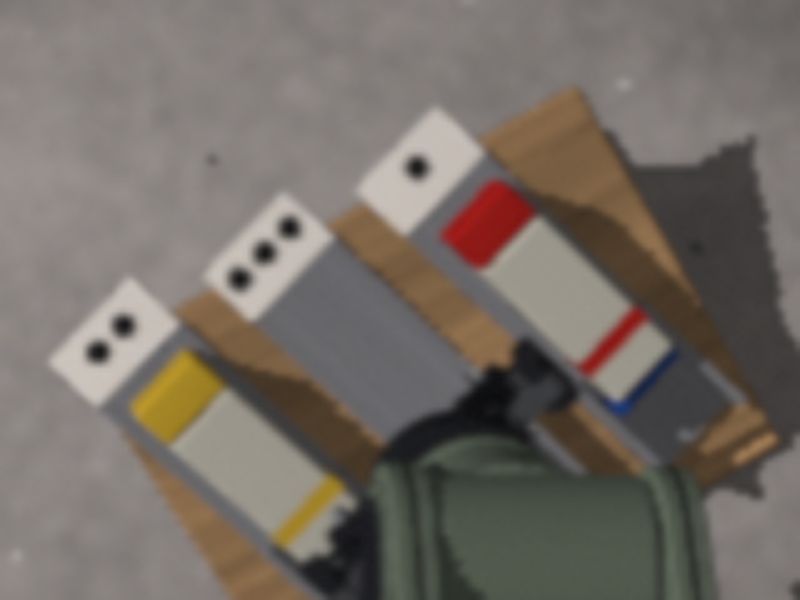

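View pics/e2.png

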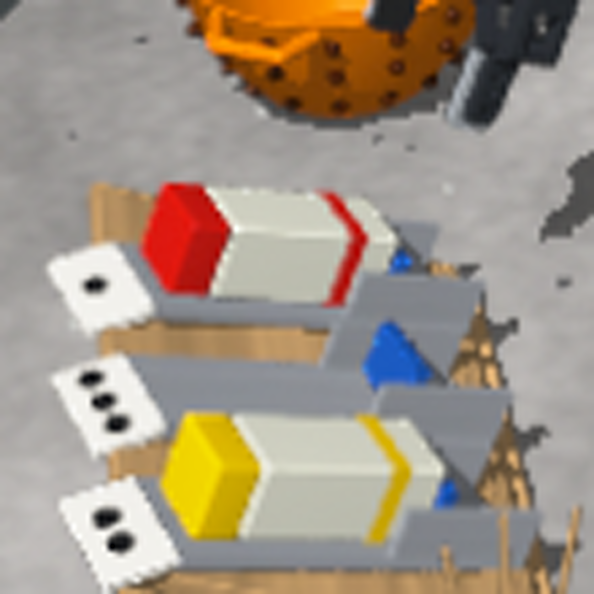

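Call:
move_arm(
  motion=[
    [-6,-50,0,-0.012,0.06,-0.155,95],
    [-12,-100,0,-0.024,0.115,-0.31,95],
    [-18,-150,-10,-0.036,0.17,-0.47,95],
    [-24,-200,-30,-0.05,0.23,-0.63,95],
    [-30,-255,-50,-0.06,0.29,-0.79,95],
    [-36,-305,-80,-0.072,0.35,-0.94,95],
    [-42,-355,-100,-0.084,0.4,-1.1,95],
    [-47.7,-404.6,-120,-0.096,0.463,-1.251,95],
    [-47.7,-404.6,-140,-0.096,0.463,-1.251,95],
    [-47.7,-404.6,-144,-0.096,0.463,-1.251,95],
  ],
)

```text
clock: 30.28
tcp_pos: [0.5125, -0.185, 0.0867]
tcp_rot: [3.136, 0.002, -1.991]
ft_force: [0.4, 0.1, 0.6]
grip_width: 0.0808
```

```bash
python3 gj.py 493.3 -178.3 -24.1 22;python3 pic.py side 300 170 100 100 6 g0.png
```

```text
[  0.8  -2.3 -64.7] [-0.005 -0.004 -0.001] [-0.37  0.39  1.82  0.    0.94  1.62] 30.275
```

View pics/g0.png

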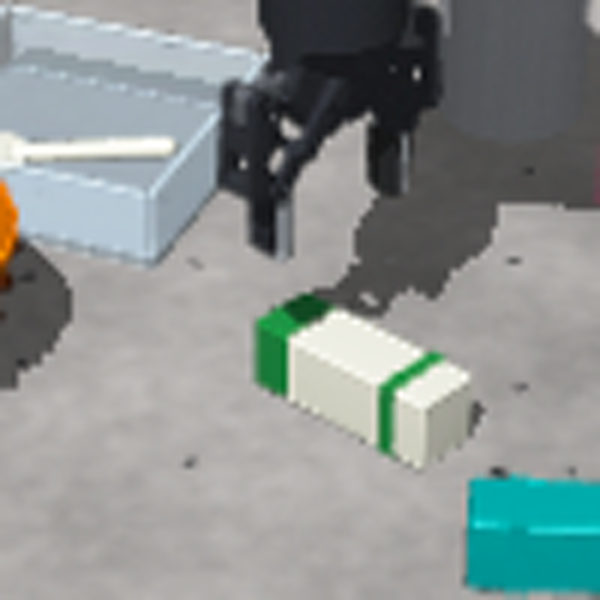

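The green-lidded white jar is at about (245-385, 220-250) under the gripper. Turquoise is separate, at lower right. Descending to grasp.

Call:
move_arm(
  motion=[
    [0.8,-2,-20,-0.005,-0.004,0,95],
    [0.8,-2,-45,-0.005,-0.004,0,95],
    [0.8,-2,-62,-0.005,-0.004,0,95],
    [0.8,-2,-64.5,-0.005,-0.004,0,85],
    [0.8,-2,-64.5,-0.005,-0.004,0,80],
  ],
)

```text
clock: 30.95
tcp_pos: [0.5144, -0.1864, 0.0235]
tcp_rot: [-3.139, -0.0, -1.989]
ft_force: [0.8, 1.0, 0.1]
grip_width: 0.0681
```

```bash
python3 gj.py 493.3 -178.3 -24.1 22;python3 pic.py side 300 170 100 100 6 g1.png
```

```text
[-1.  -0.8 -1.5] [ 0.001  0.002 -0.002] [-0.37  0.47  1.88 -0.    0.78  1.62] 30.95
```

View pics/g1.png

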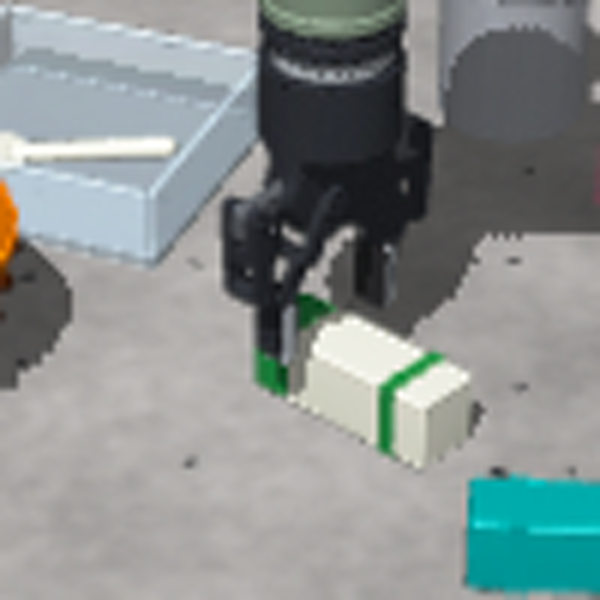

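Call:
move_arm(
  motion=[
    [-1,-0.8,-1,0,0,0,60],
    [-1,-0.8,-1,0,0,0,40],
    [-1,-0.8,-1,0,0,0,30],
    [-1,-0.8,-1,0,0,0,25],
    [-1,-0.8,-1,0,0,0,25],
  ],
)

```text
clock: 31.62
tcp_pos: [0.514, -0.1878, 0.024]
tcp_rot: [-3.137, -0.0, -1.989]
ft_force: [-1.6, 0.5, 5.5]
grip_width: 0.0388
```

Call:
move_arm(
  motion=[
    [0,0,10,0,0,0,25],
    [0,0,50,0,0,0,25],
    [0,0,110,0,0,0,25],
    [0,0,160,0,0,0,25],
    [0,0,180,0,0,0,25],
    [0,0,180,0,0,0,25],
  ],
)

```text
clock: 32.38
tcp_pos: [0.5146, -0.1881, 0.206]
tcp_rot: [-3.133, -0.0, -1.989]
ft_force: [-0.3, 0.1, -3.5]
grip_width: 0.039
```

```bash
python3 ov.py 24 23.5 side 290 110 120 100 5 g3.png; python3 tgt.py 3 55 60 25 23.5
```

```text
jar o [ 0.4929 -0.1784  0.1823] x axis [ 0.914 -0.407  0.009] base axis pt [ 0.4379 -0.1539  0.2027]
clock 32.42 d [124.  461.  -16.4] w [ 0.1   -0.45   1.253] T [0.6377 0.2733 0.1878] tcp [ 0.5137 -0.1877  0.2042] w 39.0
rel target along slope/lat/normal [-382.1 -208.8  196.2] F slope/lat/norm [-2.3  0.3 -3. ]
xj [0.595 0.684 0.423] yj [-0.755  0.656  0.   ] zj [-0.277 -0.319  0.906]
```

View pics/g3.png

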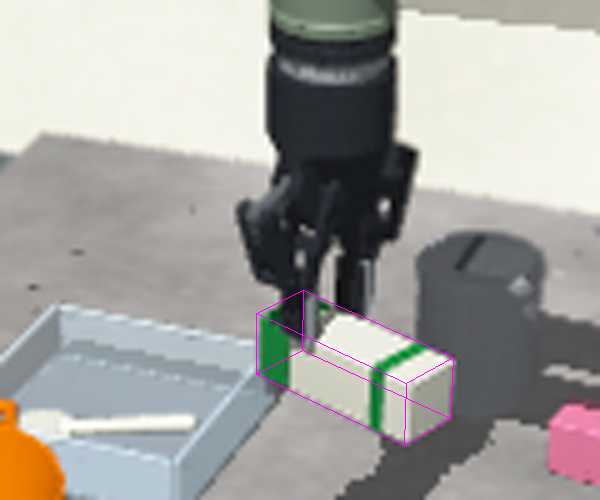

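Call:
move_arm(
  motion=[
    [12,46,15,0.01,-0.05,0.14,25],
    [25,95,25,0.02,-0.1,0.28,25],
    [38,145,30,0.03,-0.15,0.42,25],
    [52,195,35,0.042,-0.2,0.56,25],
    [66,245,35,0.053,-0.25,0.7,25],
    [80,297,35,0.065,-0.3,0.84,25],
    [94,350,35,0.076,-0.35,0.98,25],
    [108,400,35,0.088,-0.4,1.12,25],
    [124,461,30,0.1,-0.45,1.253,25],
    [124,461,20,0.1,-0.45,1.253,25],
  ],
)

```text
clock: 33.67
tcp_pos: [0.6366, 0.276, 0.2207]
tcp_rot: [-2.709, 0.003, -0.712]
ft_force: [0.0, -0.6, -2.7]
grip_width: 0.0389
```

```bash
python3 tgt.py 3 50 30 24 23.5
```

```text
clock 33.67 d [  5.8   2.8 -62.6] w [ 0.001 -0.005 -0.004] T [0.6424 0.2787 0.1581] tcp [0.6366 0.276  0.2207] w 38.9
rel target along slope/lat/normal [21.1  2.6 59.2] F slope/lat/norm [-1.5 -0.4 -2.3]
xj [0.595 0.684 0.423] yj [-0.755  0.656  0.   ] zj [-0.277 -0.319  0.906]
```

Call:
move_arm(
  motion=[
    [3,2,-15,0,0,0,25],
    [5.8,2.8,-30,0.001,-0.005,-0.004,25],
    [5.8,2.8,-45,0.001,-0.005,-0.004,25],
    [5.8,2.8,-62.6,0.001,-0.005,-0.004,25],
    [5.8,2.8,-62.6,0.001,-0.005,-0.004,25],
  ],
)

```text
clock: 34.3
tcp_pos: [0.6411, 0.278, 0.1554]
tcp_rot: [-2.709, 0.002, -0.716]
ft_force: [-1.0, 0.9, -2.7]
grip_width: 0.0388
```

```bash
python3 tgt.py 3 46 3 24 23.5;python3 ov.py 24 23.5 side 190 220 130 110 5 g4.png; python3 ov.py 24 23.5 top 130 130 140 110 5 g5.png
```

```text
clock 34.3 d [  6.5   6.7 -23.5] w [ 0.002 -0.004  0.001] T [0.6475 0.2846 0.132 ] tcp [0.6411 0.278  0.1554] w 38.8
rel target along slope/lat/normal [ 1.5  0.5 25.2] F slope/lat/norm [-1.1  1.3 -2.5]
xj [0.595 0.684 0.423] yj [-0.755  0.656  0.   ] zj [-0.277 -0.319  0.906]
jar o [0.6332 0.269  0.124 ] x axis [0.597 0.684 0.419] base axis pt [0.5916 0.2213 0.118 ]
jar o [0.6342 0.2694 0.1256] x axis [0.596 0.684 0.421] base axis pt [0.5927 0.2217 0.1194]
```

View pics/g4.png

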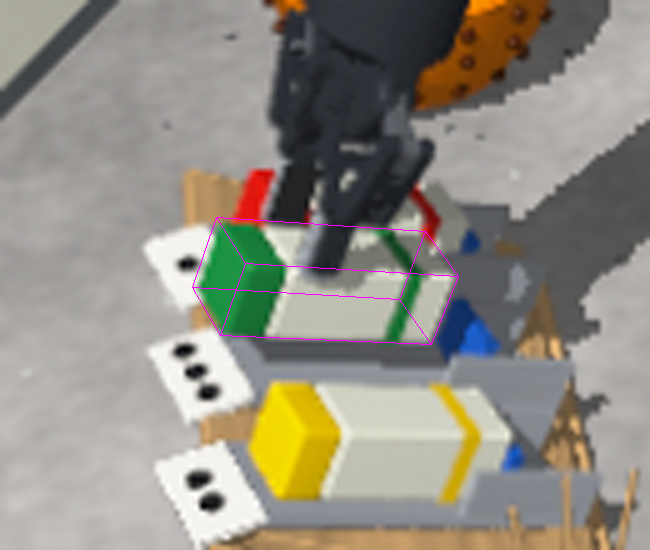

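View pics/g5.png

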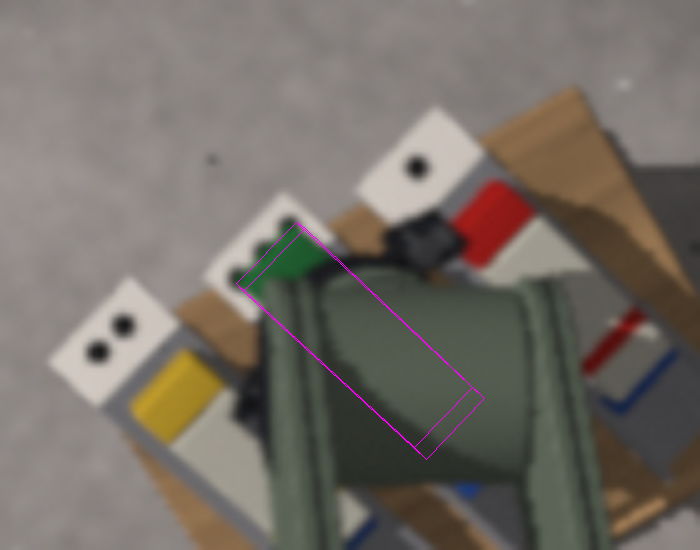

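Call:
move_arm(
  motion=[
    [2,2,-8,0.002,-0.004,0.001,25],
    [4,4,-15,0.002,-0.004,0.001,25],
    [5.5,5.5,-20,0.002,-0.004,0.001,25],
    [6.5,6.7,-23.5,0.002,-0.004,0.001,25],
    [6.5,6.7,-23.5,0.002,-0.004,0.001,25],
  ],
)

```text
clock: 35.02
tcp_pos: [0.6491, 0.2854, 0.1342]
tcp_rot: [-2.701, -0.002, -0.715]
ft_force: [0.1, 0.2, -2.0]
grip_width: 0.0386
```

```bash
python3 tgt.py 3 46 3 24 23.5|head -2
```

```text
clock 35.02 d [-1.5 -0.8 -2.3] w [-0.002  0.004 -0.001] T [0.6475 0.2846 0.132 ] tcp [0.6491 0.2854 0.1342] w 38.6
rel target along slope/lat/normal [ 2.4 -0.6  1.4] F slope/lat/norm [-0.6  0.  -1.9]
```

Call:
move_arm(
  motion=[
    [-1.6,-1.6,-2,0,0,0,25],
    [-3.2,-3.3,-3.2,0,0,0,25],
    [-4.8,-5,-4.4,0,0,0,25],
    [-6.4,-6.8,-5.6,0,0,0,25],
    [-8,-8.5,-6.8,0,0,0,25],
    [-9.6,-10.2,-8,0,0,0,25],
    [-11.2,-12,-9.2,0,0,0,25],
    [-12.4,-13.3,-10,0,0,0,25],
    [-13.2,-14.2,-10.6,0,0,0,25],
    [-13.2,-14.2,-10.6,0,0,0,25],
  ],
)

```text
clock: 36.28
tcp_pos: [0.6358, 0.2712, 0.1236]
tcp_rot: [-2.701, -0.002, -0.715]
ft_force: [0.0, -1.0, -3.5]
grip_width: 0.0389
```

```bash
python3 tgt.py 3 46 3 24 23.5|head -2;python3 ov.py 24 23.5 side 210 230 100 100 6 g6.png
```

```text
clock 36.27 d [11.7 13.4  8.3] w [-0.002  0.004 -0.   ] T [0.6475 0.2846 0.132 ] tcp [0.6358 0.2712 0.1236] w 38.9
rel target along slope/lat/normal [-19.7   0.   -0. ] F slope/lat/norm [-2.1 -0.7 -2.9]
jar o [0.6282 0.2623 0.0921] x axis [0.593 0.684 0.426] base axis pt [0.5868 0.2146 0.0856]
```

View pics/g6.png

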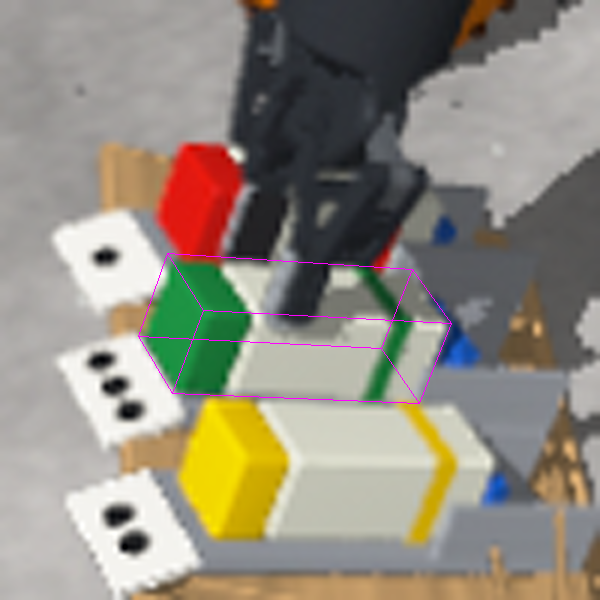

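Free so far, with the base at about s=26. Continuing down the slope.

Call:
move_arm(
  motion=[
    [-0.9,-1,-0.6,0,0,0,25],
    [-1.8,-2.1,-1.3,0,0,0,25],
    [-2.7,-3.1,-1.9,0,0,0,25],
    [-3.6,-4.1,-2.5,0,0,0,25],
    [-4.5,-5.1,-3.2,0,0,0,25],
    [-5.1,-5.8,-3.6,0,0,0,25],
  ],
)

```text
clock: 37.08
tcp_pos: [0.6307, 0.2654, 0.12]
tcp_rot: [-2.701, -0.002, -0.715]
ft_force: [0.0, -0.2, -3.0]
grip_width: 0.0389
```

```bash
python3 tgt.py 3 46 3 24 23.5|head -2
```

```text
clock 37.08 d [16.8 19.3 11.9] w [-0.002  0.004 -0.001] T [0.6475 0.2846 0.132 ] tcp [0.6307 0.2654 0.12  ] w 38.9
rel target along slope/lat/normal [-28.2   0.1  -0. ] F slope/lat/norm [-1.4 -0.2 -2.6]
```

Call:
move_arm(
  motion=[
    [-0.6,-0.7,-0.4,0,0,0,25],
    [-1.2,-1.4,-0.8,0,0,0,25],
    [-1.8,-2.1,-1.3,0,0,0,25],
    [-2.4,-2.7,-1.7,0,0,0,25],
    [-3,-3.4,-2.1,0,0,0,25],
    [-3.6,-4.1,-2.5,0,0,0,25],
    [-4.2,-4.8,-3,0,0,0,25],
  ],
)

```text
clock: 37.95
tcp_pos: [0.6287, 0.2619, 0.1193]
tcp_rot: [-2.695, -0.004, -0.717]
ft_force: [3.0, 6.5, 1.9]
grip_width: 0.0388
```

```bash
python3 tgt.py 3 46 3 24 23.5|head -2
```

```text
clock 37.95 d [18.9 22.7 12.6] w [-0.005  0.009  0.001] T [0.6475 0.2846 0.132 ] tcp [0.6287 0.2619 0.1193] w 38.8
rel target along slope/lat/normal [-32.1  -0.6   1. ] F slope/lat/norm [ 7.   2.1 -1.2]
```

Call:
move_arm(
  motion=[
    [-1.5,-1.7,-1.5,-0.002,0.004,0,25],
    [-2.4,-2.7,-2.2,-0.004,0.006,0,25],
    [-3,-3.4,-2.7,-0.004,0.006,0,25],
    [-3.6,-4.1,-3.2,-0.004,0.006,0,25],
    [-4.2,-4.8,-3.6,-0.004,0.006,0,25],
    [-4.8,-5.5,-4,-0.004,0.006,0,25],
    [-5.4,-6.2,-4.4,-0.004,0.006,0,25],
    [-5.4,-6.2,-4.4,-0.004,0.006,0,25],
  ],
)

```text
clock: 38.95
tcp_pos: [0.6249, 0.2572, 0.1169]
tcp_rot: [-2.697, -0.002, -0.719]
ft_force: [2.0, 6.1, 1.7]
grip_width: 0.039
```

```bash
python3 tgt.py 3 46 3 24 23.5|head -2
```

```text
clock 38.95 d [22.6 27.5 15.1] w [-0.004  0.007  0.003] T [0.6475 0.2846 0.132 ] tcp [0.6249 0.2572 0.1169] w 39.0
rel target along slope/lat/normal [-38.6  -0.9   1.4] F slope/lat/norm [ 6.1  2.5 -1. ]
```

Call:
move_arm(
  motion=[
    [-1.5,-1.6,-1.5,-0.002,0.004,0.001,25],
    [-2.4,-2.6,-2.2,-0.004,0.006,0.002,25],
    [-3,-3.3,-2.7,-0.004,0.006,0.002,25],
    [-3.6,-4,-3.2,-0.004,0.006,0.002,25],
    [-4.2,-4.7,-3.6,-0.004,0.006,0.002,25],
    [-4.5,-5.1,-3.9,-0.004,0.006,0.002,25],
    [-4.5,-5.1,-3.9,-0.004,0.006,0.002,25],
  ],
)

```text
clock: 39.83
tcp_pos: [0.6238, 0.255, 0.1169]
tcp_rot: [-2.695, -0.002, -0.72]
ft_force: [4.1, 11.5, 3.5]
grip_width: 0.0389
```

```bash
python3 tgt.py 3 46 3 24 23.5|head -2
```

```text
clock 39.83 d [23.8 29.6 15. ] w [-0.007  0.008  0.004] T [0.6475 0.2846 0.132 ] tcp [0.6238 0.255  0.1169] w 38.9
rel target along slope/lat/normal [-40.8  -1.5   2.4] F slope/lat/norm [11.8  4.4 -1.6]
```

Call:
move_arm(
  motion=[
    [-1.8,-2,-1.6,-0.002,0.003,0.001,25],
    [-3,-3.3,-2.4,-0.004,0.006,0.002,25],
    [-3.9,-4.3,-3,-0.004,0.006,0.002,25],
    [-4.4,-4.9,-3.4,-0.004,0.006,0.002,25],
    [-4.4,-4.9,-3.4,-0.004,0.006,0.002,25],
  ],
)

```text
clock: 40.45
tcp_pos: [0.6234, 0.2538, 0.1185]
tcp_rot: [-2.689, -0.002, -0.722]
ft_force: [4.7, 14.0, 5.3]
grip_width: 0.0391
```

```bash
python3 tgt.py 3 46 3 24 23.5|head -2
```

```text
clock 40.45 d [24.1 30.9 13.5] w [-0.011  0.012  0.007] T [0.6475 0.2846 0.132 ] tcp [0.6234 0.2538 0.1185] w 39.1
rel target along slope/lat/normal [-41.1  -2.1   4.3] F slope/lat/norm [14.6  5.6 -1. ]
```

Call:
move_arm(
  motion=[
    [0.2,0.4,-1.3,-0.004,0.005,0.002,25],
    [0.5,0.8,-2.6,-0.008,0.01,0.005,25],
    [0.8,1.2,-3.9,-0.011,0.012,0.007,25],
    [1,1.7,-5,-0.011,0.012,0.007,25],
    [1.3,2.1,-6,-0.011,0.012,0.007,25],
    [1.3,2.1,-6,-0.011,0.012,0.007,25],
  ],
)

```text
clock: 41.2
tcp_pos: [0.6263, 0.2564, 0.114]
tcp_rot: [-2.702, -0.001, -0.717]
ft_force: [3.1, 5.2, 4.8]
grip_width: 0.0388
```

```bash
python3 tgt.py 3 46 3 24 23.5|head -2
```

```text
clock 41.2 d [21.3 28.2 18. ] w [-0.002  0.003  0.001] T [0.6475 0.2846 0.132 ] tcp [0.6263 0.2564 0.114 ] w 38.8
rel target along slope/lat/normal [-39.6  -2.4  -1.4] F slope/lat/norm [7.4 1.1 1.9]
```

Call:
move_arm(
  motion=[
    [-0.7,0.7,-1,0,0,0,25],
    [-0.6,0.9,-2.2,0,0,0,25],
    [-0.6,0.9,-2.4,0,0,0,25],
    [-0.6,0.9,-2.4,0,0,0,25],
  ],
)

```text
clock: 41.7
tcp_pos: [0.6261, 0.257, 0.113]
tcp_rot: [-2.7, -0.002, -0.717]
ft_force: [-1.8, -1.0, 8.7]
grip_width: 0.0392
```

```bash
python3 tgt.py 3 46 3 24 23.5|head -2
```

```text
clock 41.7 d [21.4 27.6 19. ] w [-0.002  0.005  0.001] T [0.6475 0.2846 0.132 ] tcp [0.6261 0.257  0.113 ] w 39.2
rel target along slope/lat/normal [-39.6  -1.9  -2.5] F slope/lat/norm [1.9 0.7 8.7]
```

On the floor. Releasing narrowly and retreating.

Call:
move_arm(
  motion=[
    [0,0,0,0,0,0,45],
    [0,0,0,0,0,0,55],
    [0,0,0,0,0,0,65],
    [0,0,0,0,0,0,67],
    [0,0,0,0,0,0,67],
  ],
)

```text
clock: 42.32
tcp_pos: [0.6259, 0.2569, 0.1126]
tcp_rot: [-2.701, -0.002, -0.717]
ft_force: [0.9, -0.2, -0.0]
grip_width: 0.057
```

Call:
move_arm(
  motion=[
    [-3,-3.5,10,0,0,0,67],
    [-10,-11,30,0,0,0,67],
    [-19,-22,63,0,0,0,67],
    [-40,-70,110,0,0,0,80],
    [-60,-125,140,0,0,0,80],
    [-80,-185,150,0,0,0,80],
    [-100,-245,150,0,0,0,80],
    [-120,-305,150,0,0,0,80],
    [-120,-305,150,0,0,0,80],
  ],
)

```text
clock: 43.45
tcp_pos: [0.505, -0.0513, 0.2634]
tcp_rot: [-2.701, -0.004, -0.722]
ft_force: [-0.0, 0.1, -0.6]
grip_width: 0.0682
```

```bash
python3 st.py; python3 pic.py top 130 130 160 120 5 f1.png;python3 pic.py side 210 220 110 110 5.4 f2.png;python3 pic.py top 0 0 640 480 1.2 f3.png
```

```text
43.45 tcp [505.  -51.3 263.4] rpy [-154.8   -0.2  -41.3] F [-0.   0.1 -0.6] w 68.2 q [-0.39  0.09  1.82  0.46  1.11  0.14]
```

View pics/f1.png

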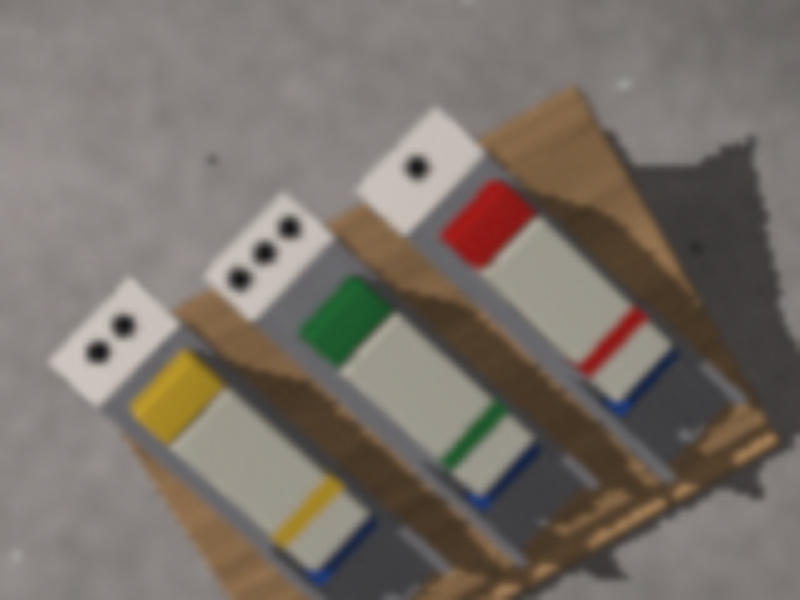

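View pics/f2.png

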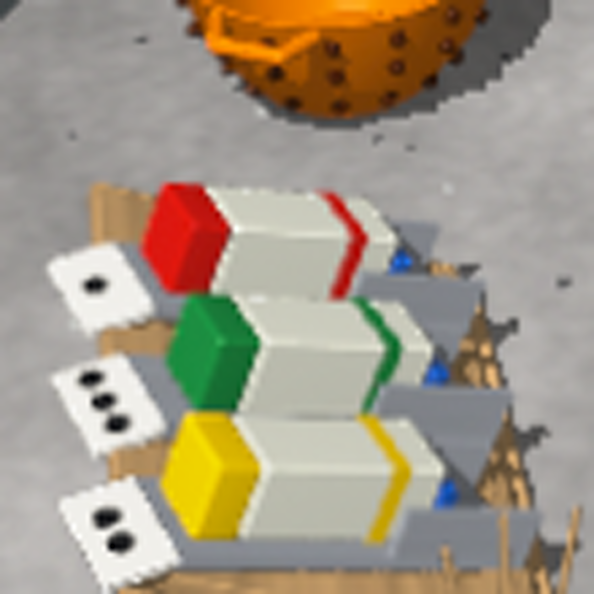

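View pics/f3.png

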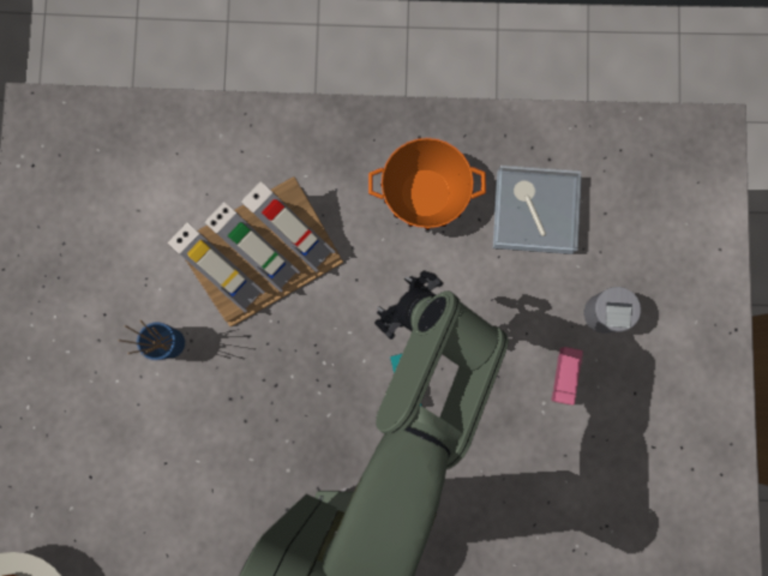

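```bash
python3 - <<'E'
from h import *; from tgt import pose; import pickle
f=pickle.load(open("F0.pkl","rb"))["top"]
C={1:[(673,347),(619,406),13],2:[(374,515),(320,573),16],3:[(536,445),(482,501),5]}
for k,(a,b,s) in C.items():
    uv=np.array([a,b])/5+[130,130]-.4
    T,Rt,xj,yj,zj,home=pose(k,s,0,0,0)
    z=home[2]+s/1e3*xj[2]+.042*zj[2]
    P=unproj(f,uv,z); d=P-(home+.042*zj)
    print(k,"lat mm",(d@yj*1e3).round(1),"mean",(d@yj).mean()*1e3,"s",(d@xj*1e3).round(1))
E
```

```text
1 lat mm [-22.2  18.8] mean -1.6880666868678667 s [16.4 15.7]
2 lat mm [-24.5  15.3] mean -4.62934730395713 s [16.9 16.4]
3 lat mm [-21.7  17.8] mean -1.9622537707033785 s [6.9 7. ]
```

```bash
python3 -c "
from workcell import close_job
print(close_job())"
```

```text
the job is handed in; nothing more can be done
None
```

I loaded the red, yellow and green jars in that order into pockets 1, 2 and 3, lids up the slope, and handed the job in at about 43.6 s; the job-close call gives no verdict.

- **Feet felt home:** each plate slid about 10 mm at 6–7 N. It then stopped hard at 13–15 N with under 0.7 mm of further movement. Wrist-force readings between moves never passed about 16 N. I read forces only at the end of each move, so brief peaks in between were not seen.
- **Final pictures:** all three jars lie flat against their blue plates. The lower edges of the plates moved about 3.6–3.7 px in the top picture, which is about 10 mm along the slope. The base ends sit roughly 16, 17 and 7 mm up-slope of the home points, for pockets 1, 2 and 3.
- **Bystanders and clearance:** the bystanders and look-alikes showed no visible movement, and the arm finished well clear of the rack.
- **Least certain check:** the hand-picked sideways offsets came out about -1.7, -4.6 and -2.0 mm for pockets 1, 2 and 3, good to about 2 mm. Yellow's -4.6 mm is more than the 4 mm the side walls should allow, so I took it as measurement error and did not re-measure it before handing in.
- **Pocket angle disagreed with the brief:** in the images the pockets sit about 17° turned from the rack's own outline, although they were described as aligned with it. I followed the pockets as seen.

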